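# Set the tile gauge and lock it

## Task

Set the tile gauge to the tile lying in it: first swing the red handle to loosen the lock nut (do not force the adjuster while it is tight), then turn the yellow adjuster until the foot bears gently on the tile and the dial's needle stands in the green band, never in the red, and swing the handle back until the nut is fully tight again. The needle must still be in the green when you let go; leave the tile where it lies and the other things on the bench undisturbed.

Things in the scene. Friction and masses are not known exactly. Their poses are not given: they have to be found in the camera images.
- lock_nut (a joint): lock nut of the tile gauge: brass, with a steel lever ending in an upright red handle. Radians: 0 = fully tight (hard stop, adjuster clamped), grows as the lever swings anticlockwise seen from above along the screw; 1.25 = open stop. The adjuster is free above about 0.5. It stays where it is left; moving the handle takes about 4 to 10 N.
- nut_handle (a point): point inside the red handle of the lock nut: a round pin 12 mm in diameter, its top 13 mm above this point, its foot 28 mm below. The pin is parallel to the screw axis, 80 mm from it, and circles it as the nut turns. Site z axis: up along the pin, 30 degrees from vertical.
- adjuster (a joint): the adjuster screw, turned by its yellow bar knob. Radians, 0 to 3.6, grows as the knob is turned clockwise seen from above along the screw; each radian lowers the rubber foot 4 mm (the knob itself stays at its height). Stays where it is left (friction about 0.05 N m); the tight lock nut clamps it: do not force it then.
- adjuster_grip (a point): middle of the yellow bar knob, on the screw axis, 112 mm above the bed. Bar 40 mm long (point x axis), 13 mm thick (point y axis); it begins 23 mm below this point, on a black disc 36 mm wide, and ends 15 mm above it. Site z axis: up along the screw, 30 degrees from vertical, leaning to the low front of the bed. The lock nut's lever lies 43 mm below this point.
- needle (a joint): red needle of the white dial (60 mm wide, face up) beside the bridge. Radians: 0 = at rest, pointing to the gauge's front (-x); turns clockwise seen from above as the foot presses tile and bed down on the bed's spring: about 1 to 2 N to start, then 0.4 rad and 1.5 N per mm, so each radian of the adjuster then moves it 1.6 rad. Green band 0.66 to 1.34, middle 1.0; red from 2.0.
- gauge: tile gauge bolted to the bench, 170 x 200 mm, origin under its centre. Its bed rises 30 degrees from front (gauge -x) to back; a green bridge spans it along y, carrying the screw square to the bed. Lock nut lever on the +y side (when tight it points 30 degrees from +y towards the back), dial on the -y side. Bridge top 58 mm above the bed, lever 62 to 69 mm.
- gauge_axis (a point): where the screw axis meets the face of the bed (at rest), 65 mm above the table; axes are those of the gauge (z vertical).
- foot: round rubber foot under the bridge, 26 mm wide, at the lower end of the screw; it moves only along the screw.
- foot_face (a point): centre of the foot's underside; z axis points up along the screw.
- tile: terracotta tile 100 x 100 x 12 mm lying on the sloping, sprung steel bed against its front ledge, under the bridge; origin at the centre of its underside, z axis square to its face. Loose.
- spare_tile: terracotta tile 100 x 100 x 12 mm flat on the table near the gauge; bystander.
- brush: brush lying on the table near the gauge; bystander.
- slip_jar: white jar with a blue cap, 60 mm wide, 85 mm tall, behind the gauge; bystander.
- jug: terracotta jug, 100 mm wide, 165 mm tall; bystander.
- vase: blue vase, 72 mm wide, 105 mm tall; bystander.
- mould: plaster mould block 130 x 100 x 45 mm; bystander.
- mug: white mug, 80 mm wide, 90 mm tall; bystander.

How it is judged:
On the way, in this order (a step that is already met when the one before it is completed fails the run):
1. the lock nut is loosened (lever swung at least 0.5 rad from tight) (value of joint lock_nut above 0.5 rad), for 0.1 s.
2. with the nut still loose, the adjuster is turned until the needle stands in the green band, the foot bearing on the tile (value of joint lock_nut above 0.4 rad and value of joint needle between 0.62 and 1.38 rad and contact force between foot and tile above 1 N), for 0.3 s.
3. the lock nut is fully tight again (value of joint lock_nut below 0.1 rad), for 0.2 s.
At the end, for the whole second after the job is handed in: The lock nut is tight (lever within 0.1 rad of its tight stop), the needle rests in the green band (0.62 to 1.38 rad) with the foot bearing on the tile, and the tile is at rest where it lay (within 10 mm) (value of joint lock_nut below 0.1 rad and value of joint needle between 0.62 and 1.38 rad and contact force between foot and tile above 1 N and linear speed of tile below 0.02 m/s); the robot touches nothing.
It fails at once if the adjuster is forced round while the lock nut is tight (value of joint lock_nut below 0.3 rad and (velocity of joint adjuster above 0.25 rad/s or velocity of joint adjuster below -0.25 rad/s)).
It fails at once if the tile is pressed hard (needle well into the red, past 2.2 rad, or more than 12 N) (value of joint needle above 2.2 rad or contact force between foot and tile above 12 N).
It fails at once if the tile is moved more than 10 mm (distance of tile from where it was at the start of the episode above 0.01 m).
It fails at once if a bystander is moved more than 30 mm (distance of any of spare_tile, brush, slip_jar, jug, vase, mould, mug from where it was at the start of the episode above 0.03 m).
It also fails if it takes over 70 s, if anything falls off the work surface, if the arm or the gripper's body presses on something with over 40 N, if the wrist force passes 120 N, or if a joint passes its speed limit or range.

## Robot

A 7-joint arm with a two-finger parallel gripper is mounted at the origin on the work surface. World frame = base frame: x ahead of the robot, y to its left, z up, the work surface at z = 0. Lengths are in m, angles in rad, forces in N, time in s.
With the tool pointing down it reaches from about 0.4 to 0.9 m from the base axis. Payload 5.5 kg.
Tool frame: the origin (TCP) lies midway between the tips of the shut fingers; the grasp point (between the pads) lies 19 mm behind it (tcp_to_grasp is the distance from the TCP to the grasp point, in m); z points along the fingers, y is the line along which they close (so a half turn about z gives the same grasp; the last joint's range is limited). The gripper opens to 85 mm and grips with 20 to 120 N. Pads are 22 mm wide; open, the fingers measure 114 mm over their backs; the gripper's body (76 mm by 85 mm) begins 54 mm behind the grasp point. The pads swing forward as they close: fully open they stand 13 mm farther back than shut.
Start: joints at [1.463, 0.501, -0.427, 1.55, 0.221, 1.138, -0.21], TCP at [0.236, -0.606, 0.192] pointing down, gripper open.
Joint ranges: [-2.88, 2.88], [-0.31, 2.03], [-1.54, 1.56], [0.2, 2.42], [-1.41, 4.55], [0.19, 2.02], [-2.57, 2.57]. Speed limits (rad/s): [2.57, 2.57, 3.14, 3.14, 3.14, 3.14, 3.14].

## Interface

Orientations are given as a unit quaternion [w, x, y, z].
In Python, from plant import observe, capture, camera_model, finish_job, tcp_to_grasp gives the robot as it stands.
- The arm moves only by the shell command python3 -m pendant 'ROWS' [FORCE]. ROWS is JSON, a list of rows, each an object of numbers: "tx", "ty", "tz": the shift along the tool's x, y, z as a fraction of full scale; "ax", "ay", "az": the turn, a rotation vector about the tool's x, y, z as a fraction of full scale; "fingers": the closure, from 0 (fully open) to 1 (shut). In form: [{"tx": .., "ty": .., "tz": .., "ax": .., "ay": .., "az": .., "fingers": ..}, ...]. A call has 1 to 12 rows; each row shifts and turns the commanded pose from where the row before left it, along the tool's axes as they then stand; what a row does not reach is not made up. Full scale, the value 1, is 50 mm for a shift and 60 degrees for a turn. A row lasts 1/8 s, in which the tool goes at most 62.5 mm and 10.7 degrees, less where a joint would pass 70% of its speed; a pose out of reach is approached as far as the arm can. A call with a number of a shift or a turn outside -1 to 1 is refused whole. A call with a gripper value outside its range is refused whole. The fingers move at their own pace and stop on an object; FORCE is the grip in N (left out, the last holds). Time passes only in rows, so rows that do not move let the fingers close. It gives the time, the measured TCP pose, the force, the opening and the grip force at its end, in the units of the state.
- observe(): the state, without advancing time (a new reading comes with each control period).
- capture(name): name is "scene" or "top"; returns (picture, depth): 400x640x3 uint8, red, green, blue; 400x640 float32, m along the optical axis (not along the pixel's ray), 0 where there is no reading.
- camera_model(name): a dict with "fov_y" (degrees; the focal length in pixels is half the picture's height over the tangent of half this angle, whatever the lens; pixels are square), "cx", "cy" (the principal point, pixels), "R" (3x3) and "t" (3): a world point X has camera coordinates R X + t. Camera axes: x right, y down, z forward; pixel columns grow to the right and rows downward; lengths in m; the calibration is good to about 2 mm. A picture is of the moment at which its call begins. camera_model takes no time and is no camera call.
- finish_job(): hands the job in; it is judged then, once.
The state is a dict: "time": time; "joints": joint angles; "joint_vel": joint speeds; "tau": joint torques, N m; "tcp_pos": TCP position; "tool_rot": TCP orientation; "force": force on the tool from outside, world axes, zero at the start; "ft_torque": the same for the moment, N m; "gripper_width": finger opening in m; "grasp_force": force on a finger pad.
Only numpy, scipy, OpenCV 4.12 (cv2) and the standard library are available. Lean on these libraries where they do the work, as an engineer would, in place of code of your own. Each camera call takes 0.05 s, during which the arm holds its last target. There are 200 camera calls.

## Working session

There is one attempt and no reset: what is moved stays moved. The work goes in short steps, Python scripts to look and compute and a shell command to move; the robot and the scene stay as the last step left them, time stands still between calls to the robot, and variables do not carry over. Pictures are saved under pics/ and viewed, at most 10 in all, crops included, and the job is handed in when it is done.

```bash
ls; mkdir -p pics; python3 - <<'E'
from plant import *
import cv2,numpy as np
print(observe(),tcp_to_grasp)
for n in("scene","top"):
    p,d=capture(n);m=camera_model(n);print(n,m)
    cv2.imwrite(f"pics/{n}0.png",p[:,:,::-1]);np.savez(f"pics/{n}0.npz",p=p,d=d)
E
```

```text
pics
{'time': 0.0, 'joints': array([ 1.46323509,  0.50186351, -0.42677713,  1.55146897,  0.22078147,
        1.13831244, -0.21028589]), 'joint_vel': array([ 0.00033005,  0.00098087, -0.00139815, -0.00103074,  0.00057042,
       -0.00060638,  0.00123689]), 'tau': array([ 5.30359684e-04, -5.69519055e+01, -5.81597954e+00, -2.80934250e+01,
        1.06814801e-02,  1.20584539e-02,  8.50377432e-06]), 'tcp_pos': array([ 0.23518341, -0.60511264,  0.19084048]), 'tool_rot': array([-9.88917765e-04,  9.82860825e-01,  1.84346409e-01, -1.47141233e-04]), 'force': array([-0.31680217, -0.07115425, -0.43000908]), 'ft_torque': array([ 0.01317881,  0.00040851, -0.00716815]), 'grasp_force': 0.0, 'gripper_width': 0.08558901270242712} 0.0187
scene {'fov_y': 44.353566620227475, 'cx': 321.4799936479736, 'cy': 198.8859145363277, 'R': array([[-0.52004229,  0.85413324,  0.00352465],
       [ 0.70735772,  0.43298307, -0.55872241],
       [-0.47874949, -0.28806609, -0.82934724]]), 't': array([ 0.31819934, -0.39208463,  1.92489222])}
top {'fov_y': 45.875420854060074, 'cx': 327.0781332654349, 'cy': 206.9250450178711, 'R': array([[-1.62184738e-02, -9.99868098e-01, -8.64335583e-04],
       [-9.98652467e-01,  1.62413640e-02, -4.92896453e-02],
       [ 4.92971819e-02,  6.37680402e-05, -9.98784153e-01]]), 't': array([0.01491843, 0.6025735 , 1.62688588])}
```

View pics/scene0.png

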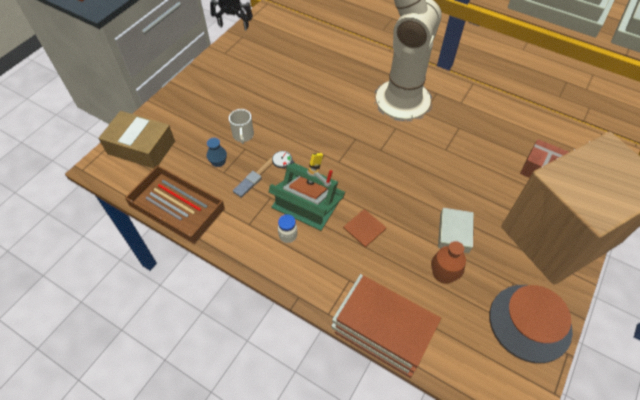

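View pics/top0.png

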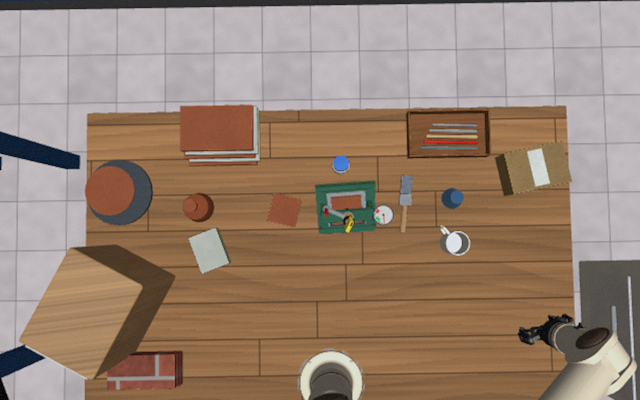

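The scene view shows the green gauge at about (307,195), with the yellow knob at (315,160), the red handle at (329,177) and the dial at (282,159). In the top view the gauge is at (346,207), the knob at (348,224) and the dial at (383,215). Next I'll enlarge both views and triangulate.

```bash
cat > h.py <<'E'
import numpy as np,cv2
from plant import *
def blob(p,roi,kind):
    x0,y0,x1,y1=roi;h=cv2.cvtColor(np.ascontiguousarray(p[y0:y1,x0:x1]),cv2.COLOR_RGB2HSV).astype(int)
    H,S,V=h[...,0],h[...,1],h[...,2]
    m={'yellow':(H>22)&(H<34)&(S>170)&(V>130),'red':((H<4)|(H>174))&(S>170)&(V>90),'white':(S<40)&(V>170)}[kind]
    ys,xs=np.nonzero(m);return xs+x0,ys+y0
def ray(n,u,v):
    m=camera_model(n);f=200/np.tan(np.radians(m['fov_y']/2));R=np.array(m['R'])
    d=R.T@np.array([(u-m['cx'])/f,(v-m['cy'])/f,1]);return -R.T@m['t'],d/np.linalg.norm(d)
def tri(a,b):
    A=0;B=0;rs=[ray('scene',*a),ray('top',*b)]
    for o,d in rs:
        P=np.eye(3)-np.outer(d,d);A=A+P;B=B+P@o
    X=np.linalg.solve(A,B);return X,[np.linalg.norm(np.cross(X-o,d)) for o,d in rs]
def proj(n,X):
    m=camera_model(n);f=200/np.tan(np.radians(m['fov_y']/2));c=np.array(m['R'])@X+m['t'];return c[0]/c[2]*f+m['cx'],c[1]/c[2]*f+m['cy']
def world(n,d,u,v):
    o,r=ray(n,u,v);m=camera_model(n);z=(np.array(m['R'])@r)[2];return o+r*d[int(v),int(u)]/z
E
python3 - <<'E'
from h import *
S=np.load('pics/scene0.npz');T=np.load('pics/top0.npz')
rs=(260,140,350,230);rt=(305,170,400,245)
for k in('yellow','red','white'):
    for n,D,r in(('scene',S,rs),('top',T,rt)):
        x,y=blob(D['p'],r,k);print(k,n,len(x),x.mean(),y.mean()); 
        if k!='white':print(list(zip(x,y))[:40])
a=cv2.resize(S['p'][140:230,260:350],None,fx=6.6,fy=6.6,interpolation=cv2.INTER_CUBIC)[:594,:400]
a=cv2.resize(S['p'][145:230,262:349],(400,391),interpolation=cv2.INTER_CUBIC)
b=cv2.resize(T['p'][170:255,313:400],(400,391),interpolation=cv2.INTER_CUBIC)
cv2.imwrite('pics/crop0.png',np.hstack([a,b])[:,:,::-1])
E
```

```text
yellow scene 120 315.875 158.54166666666666
[(np.int64(317), np.int64(153)), (np.int64(318), np.int64(153)), (np.int64(319), np.int64(153)), (np.int64(320), np.int64(153)), (np.int64(321), np.int64(153)), (np.int64(312), np.int64(154)), (np.int64(313), np.int64(154)), (np.int64(314), np.int64(154)), (np.int64(315), np.int64(154)), (np.int64(316), np.int64(154)), (np.int64(317), np.int64(154)), (np.int64(318), np.int64(154)), (np.int64(319), np.int64(154)), (np.int64(320), np.int64(154)), (np.int64(321), np.int64(154)), (np.int64(322), np.int64(154)), (np.int64(312), np.int64(155)), (np.int64(313), np.int64(155)), (np.int64(314), np.int64(155)), (np.int64(315), np.int64(155)), (np.int64(316), np.int64(155)), (np.int64(317), np.int64(155)), (np.int64(318), np.int64(155)), (np.int64(319), np.int64(155)), (np.int64(320), np.int64(155)), (np.int64(321), np.int64(155)), (np.int64(322), np.int64(155)), (np.int64(312), np.int64(156)), (np.int64(313), np.int64(156)), (np.int64(314), np.int64(156)), (np.int64(315), np.int64(156)), (np.int64(316), np.int64(156)), (np.int64(317), np.int64(156)),
[... 2256 characters left out ...]
26), np.int64(210)), (np.int64(377), np.int64(210)), (np.int64(378), np.int64(210)), (np.int64(325), np.int64(211)), (np.int64(326), np.int64(211)), (np.int64(377), np.int64(211)), (np.int64(325), np.int64(212)), (np.int64(326), np.int64(212)), (np.int64(327), np.int64(212)), (np.int64(377), np.int64(212)), (np.int64(325), np.int64(213)), (np.int64(326), np.int64(213)), (np.int64(327), np.int64(213)), (np.int64(325), np.int64(214)), (np.int64(326), np.int64(214)), (np.int64(327), np.int64(214)), (np.int64(325), np.int64(215)), (np.int64(326), np.int64(215)), (np.int64(327), np.int64(215))]
white scene 169 280.6568047337278 160.0887573964497
white top 191 383.75916230366494 213.76439790575915
```

View pics/crop0.png

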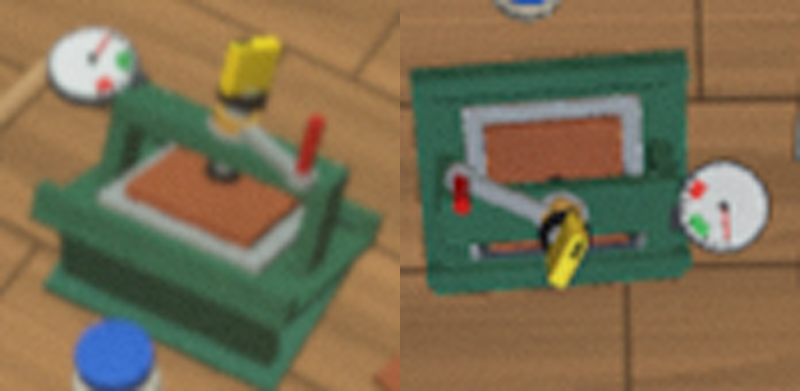

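Left crop (scene): bar knob at (250,65) and red pin at (312,145). Right crop (top): pin at (461,193), bar at (567,257), and the dial at (724,205) with its needle at rest pointing to -x. I'll fit the gauge pose from these.

```bash
cat > g.py <<'E'
from h import *
from scipy.optimize import least_squares
from scipy.spatial.transform import Rotation as Ro
def frame(yaw):
    G=Ro.from_euler('z',yaw).as_matrix();c,s=np.cos(np.pi/6),.5
    return G@np.array([c,0,s]),G@np.array([0,1,0]),G@np.array([-s,0,c])  # up-slope, y, screw up
def handle(A,yaw,q,h=.097):
    ex,ey,u=frame(yaw);a=np.pi/6-q
    return A+h*u+.08*(np.sin(a)*ex+np.cos(a)*ey)
def bar(A,yaw,b):
    ex,ey,u=frame(yaw);d=np.cos(b)*ex+np.sin(b)*ey;e=np.cross(u,d)
    return [A+.112*u+i*.02*d+j*.0065*e+k*u for i in(-1,1) for j in(-1,1) for k in(-.023,.015)]
def pin(A,yaw,q):
    ex,ey,u=frame(yaw);H=handle(A,yaw,q)
    return [H+k*u+.006*(np.cos(t)*ex+np.sin(t)*ey) for k in(-.028,.013) for t in np.arange(0,6.28,.4)]
def mom(n,P):
    h=cv2.convexHull(np.array([proj(n,X) for X in P],np.float32)*64);m=cv2.moments(h)
    c=m['m00'];return np.array([m['m10']/c,m['m01']/c])/64,np.array([m['mu20'],m['mu11'],m['mu02']])/c/4096
def bm(xy):
    x,y=xy;return np.array([x.mean(),y.mean()]),np.cov(x,y,bias=True)[[0,0,1],[0,1,1]]
E
python3 - <<'E'
from g import *
S=np.load('pics/scene0.npz');T=np.load('pics/top0.npz');P={'scene':S['p'],'top':T['p']}
def red(p,r):
    x0,y0,x1,y1=r;c=p[y0:y1,x0:x1].astype(int);m=(c[...,0]>90)&(c[...,1]<70)&(c[...,2]<70)&(c[...,0]>2.2*c[...,1]);y,x=np.nonzero(m);return x+x0,y+y0
Y={'scene':bm(blob(P['scene'],(300,145,330,172),'yellow')),'top':bm(blob(P['top'],(335,205,365,240),'yellow'))}
Rr={'scene':red(P['scene'],(322,166,336,186)),'top':red(P['top'],(318,204,332,220))}
print([len(v[0]) for v in Rr.values()],[(v[0].min(),v[0].max(),v[1].min(),v[1].max()) for v in Rr.values()])
Rd={k:bm(v) for k,v in Rr.items()}
print('tri yellow',tri(Y['scene'][0],Y['top'][0]),'red',tri(Rd['scene'][0],Rd['top'][0]))
def res(p):
    A=p[:3];r=[]
    for n in('scene','top'):
        c,m=mom(n,bar(A,p[3],p[4]));r+=list(c-Y[n][0])+list((m-Y[n][1])*.15)
        c,m=mom(n,pin(A,p[3],0));r+=list(c-Rd[n][0])
    return np.array(r)
best=min((least_squares(res,[.56,-.03,.065,y0,b]) for b in(0,.8,1.6,2.4) for y0 in(.05,)),key=lambda s:s.cost)
print(best.x,best.cost);print(best.fun.round(2))
# gauge base rectangle & dial from depth
d=T['d'];print('dial',world('top',d,384,214),'depth knob top',world('top',d,348,228))
p=P['top'];hsv=cv2.cvtColor(p,cv2.COLOR_RGB2HSV);m=((hsv[...,0]>65)&(hsv[...,0]<95)&(hsv[...,1]>80)).astype(np.uint8);m[:170]=0;m[250:]=0;m[:,:305]=0;m[:,:]=m*1;m[:,377:]=0
ys,xs=np.nonzero(m);print(cv2.minAreaRect(np.c_[xs,ys].astype(np.float32)))
E
```

```text
[29, 23] [(np.int64(327), np.int64(331), np.int64(171), np.int64(181)), (np.int64(325), np.int64(327), np.int64(208), np.int64(216))]
tri yellow (array([ 0.54056997, -0.0641517 ,  0.16109442]), [np.float64(0.0005725084546618372), np.float64(0.0005725084546618805)]) red (array([0.57988624, 0.00794864, 0.1649321 ]), [np.float64(0.0011025575210645768), np.float64(0.0011025575210646297)])Traceback (most recent call last):
  File "<stdin>", line 16, in <module>
  File "<stdin>", line 16, in <genexpr>
    return func(*args, **kwargs)
    result = trf(vector_fun.fun, vector_fun.jac, x0, f0, J0, lb, ub, ftol, xtol,
                 gtol, max_nfev, x_scale, loss_function, tr_solver,
                 tr_options.copy(), verbose, callback=callback_wrapped)
    return trf_no_bounds(
        fun, jac, x0, f0, J0, ftol, xtol, gtol, max_nfev, x_scale,
        loss_function, tr_solver, tr_options, verbose, callback=callback)
    J = jac(x)
    self._update_jac()
    ~~~~~~~~~~~~~~~~^^
    self.J = self.jac_wrapped(xp_copy(self.x), f0=self.f)
             ~~~~~~~~~~~~~~~~^^^^^^^^^^^^^^^^^^^^^^^^^^^^
 
[... 584 characters left out ...]
np.atleast_1d(self.fun(x, *self.args, **self.kwargs))
                      ~~~~~~~~^^^^^^^^^^^^^^^^^^^^^^^^^^^^^^
    return np.atleast_1d(self.fun(x))
                         ~~~~~~~~^^^
    return self.f(x, *self.args, **self.kwargs)
           ~~~~~~^^^^^^^^^^^^^^^^^^^^^^^^^^^^^^
  File "<stdin>", line 14, in res
  File "g.py", line 17, in mom
    h=cv2.convexHull(np.array([proj(n,X) for X in P],np.float32)*64);m=cv2.moments(h)
                               ~~~~^^^^^
  File "h.py", line 17, in proj
    m=camera_model(n);f=200/np.tan(np.radians(m['fov_y']/2));c=np.array(m['R'])@X+m['t'];return c[0]/c[2]*f+m['cx'],c[1]/c[2]*f+m['cy']
ValueError: time passes only in moves, steps and waits
```

```bash
sed -i 's/^from plant import \*/import functools\nfrom plant import observe,capture,finish_job\nimport plant\ncamera_model=functools.cache(lambda n:plant.camera_model(n))/' h.py; cat > fit.py <<'E'
from g import *
S=np.load('pics/scene0.npz');T=np.load('pics/top0.npz');P={'scene':S['p'],'top':T['p']}
def red(p,r):
    x0,y0,x1,y1=r;c=p[y0:y1,x0:x1].astype(int);m=(c[...,0]>90)&(c[...,1]<70)&(c[...,2]<70)&(c[...,0]>2.2*c[...,1]);y,x=np.nonzero(m);return x+x0,y+y0
Y={'scene':bm(blob(P['scene'],(300,145,330,172),'yellow')),'top':bm(blob(P['top'],(335,205,365,240),'yellow'))}
Rd={'scene':bm(red(P['scene'],(322,166,336,186))),'top':bm(red(P['top'],(318,204,332,220)))}
def res(p):
    A=p[:3];r=[]
    for n in('scene','top'):
        c,m=mom(n,bar(A,p[3],p[4]));r+=list(c-Y[n][0])+list((m-Y[n][1])*.15)
        c,m=mom(n,pin(A,p[3],0));r+=list(c-Rd[n][0])
    return np.array(r)
for b in(0,.8,1.6,2.4):
    s=least_squares(res,[.56,-.03,.065,.05,b],diff_step=1e-3);print(s.x.round(4),s.cost)
    print(s.fun.round(2))
d=T['d'];print('dial',world('top',d,384,214),'depth knob top',world('top',d,348,228))
p=P['top'];hsv=cv2.cvtColor(p,cv2.COLOR_RGB2HSV);m=((hsv[...,0]>65)&(hsv[...,0]<95)&(hsv[...,1]>80)).astype(np.uint8);m[:170]=0;m[250:]=0;m[:,:305]=0;m[:,377:]=0
ys,xs=np.nonzero(m);print(cv2.minAreaRect(np.c_[xs,ys].astype(np.float32)))
E
python3 fit.py
```

```text
[ 0.5943 -0.0609  0.0676  0.0551  0.    ] 1.3929028379229464
[ 0.25  0.01 -0.58 -0.23  0.75  0.24  0.03  0.09  0.02 -0.19  0.99  0.7
  0.37 -0.26]
[ 0.5944 -0.0608  0.0676  0.0584  0.3822] 3.5239704858487917
[ 0.26  0.06 -1.23 -0.05  1.42  0.26  0.    0.09 -0.01  0.33  1.75  0.04
  0.37 -0.22]
[ 0.5945 -0.0606  0.0676  0.0627  2.7517] 0.2864622282078169
[ 0.17  0.03  0.19 -0.02  0.41  0.33  0.    0.13 -0.07  0.19  0.16  0.1
  0.32 -0.18]
[ 0.5945 -0.0606  0.0676  0.0627  2.7518] 0.2864613706223384
[ 0.17  0.03  0.19 -0.02  0.41  0.33  0.    0.13 -0.07  0.19  0.16  0.1
  0.32 -0.18]
dial [ 0.57138837 -0.17884759  0.1244653 ] depth knob top [ 0.52779699 -0.0593947   0.17135372]
((346.3680419921875, 207.1522979736328), (48.376747131347656, 58.70756912231445), 85.91438293457031)
```

```bash
cat > plan.py <<'E'
from g import *
import sys
A=np.array([.5945,-.0606,.0667]);YAW=.0627
def tool(deg):  # tool R with y at in-plane angle deg (from up-slope toward +y), z=-u
    ex,ey,u=frame(YAW);a=np.radians(deg);y=np.cos(a)*ex+np.sin(a)*ey;return np.c_[np.cross(y,-u),y,-u]
def cur():
    s=observe();w=s['tool_rot'];return s,Ro.from_quat([w[1],w[2],w[3],w[0]]).as_matrix()
def plan(grasp,deg):
    s,R=cur();Rt=tool(deg);u=-Rt[:,2];tcp=grasp-.0187*u
    rv=Ro.from_matrix(R.T@Rt).as_rotvec();d=tcp-s['tcp_pos']
    print('t',s['time'],'F',s['force'].round(1),'w',round(s['gripper_width'],4),'gf',round(s['grasp_force'],1),'j',s['joints'].round(2))
    print('rot fs',(rv/np.radians(60)).round(3),'shift(target frame) fs',(Rt.T@d/.05).round(3),'shift(now frame)',(R.T@d/.05).round(3))
if __name__=='__main__':
    k,q,up,deg=sys.argv[1],float(sys.argv[2]),float(sys.argv[3]),float(sys.argv[4])
    u=frame(YAW)[2];g=handle(A,YAW,q) if k=='h' else A+.112*u
    plan(g+up*u,deg)
E
python3 -m pendant '[{"tz":-1},{"tz":-1},{"tz":-1},{"fingers":0.5}]' 20; python3 plan.py h 0 0.1 -30
```

```text
t 0.1 F [0.4 0.6 0.1] w 0.0853 gf 0.0 j [ 1.46  0.5  -0.43  1.55  0.22  1.14 -0.21]
rot fs [-0.322  0.398 -0.69 ] shift(target frame) fs [13.403 -0.396  2.513] shift(now frame) [10.025 -9.201 -0.986]validation failed for argument at $[0]...
```

```bash
python3 -m pendant '[{"tx":0,"ty":0,"tz":-1,"ax":0,"ay":0,"az":0,"fingers":0.5},{"tx":0,"ty":0,"tz":-1,"ax":0,"ay":0,"az":0,"fingers":0.5},{"tx":0,"ty":0,"tz":-1,"ax":0,"ay":0,"az":0,"fingers":0.5}]' 20; python3 plan.py h 0 0.1 -30
```

```text
time: 0.48
tcp_pos: [0.2354, -0.6054, 0.3428]
tool_rot: [-0.001, 0.983, 0.184, -0.0]
force: [-0.5, -0.7, -0.6]
gripper_width: 0.0428
grasp_force: 0.0
t 0.475 F [-0.5 -0.7 -0.6] w 0.0428 gf 0.0 j [ 1.47  0.41 -0.45  1.35  0.17  1.43 -0.17]
rot fs [-0.322  0.398 -0.689] shift(target frame) fs [12.646 -1.714  5.142] shift(now frame) [10.025 -9.2    2.046]
```

```bash
python3 -m pendant '[{"tx":0,"ty":0,"tz":0,"ax":-0.064,"ay":0.08,"az":-0.138,"fingers":0.5},{"tx":0,"ty":0,"tz":0,"ax":-0.064,"ay":0.08,"az":-0.138,"fingers":0.5},{"tx":0,"ty":0,"tz":0,"ax":-0.064,"ay":0.08,"az":-0.138,"fingers":0.5},{"tx":0,"ty":0,"tz":0,"ax":-0.064,"ay":0.08,"az":-0.138,"fingers":0.5},{"tx":0,"ty":0,"tz":0,"ax":-0.064,"ay":0.08,"az":-0.138,"fingers":0.5},{"tx":0.9,"ty":-0.12,"tz":0.3,"ax":0,"ay":0,"az":0,"fingers":0.5},{"tx":0.9,"ty":-0.12,"tz":0.3,"ax":0,"ay":0,"az":0,"fingers":0.5},{"tx":0.9,"ty":-0.12,"tz":0.3,"ax":0,"ay":0,"az":0,"fingers":0.5},{"tx":0.9,"ty":-0.12,"tz":0.3,"ax":0,"ay":0,"az":0,"fingers":0.5},{"tx":0.9,"ty":-0.12,"tz":0.3,"ax":0,"ay":0,"az":0,"fingers":0.5},{"tx":0.9,"ty":-0.12,"tz":0.3,"ax":0,"ay":0,"az":0,"fingers":0.5}]'; python3 plan.py h 0 0.1 -30
```

```text
time: 1.85
tcp_pos: [0.3546, -0.3441, 0.3157]
tool_rot: [0.122, 0.821, 0.509, 0.229]
force: [0.5, 0.2, 0.0]
gripper_width: 0.0429
grasp_force: 0.0
t 1.85 F [0.5 0.2 0. ] w 0.0429 gf 0.0 j [ 1.99 -0.09 -0.83  2.05 -0.65  1.05  0.99]
rot fs [-0.001 -0.002  0.   ] shift(target frame) fs [ 7.223 -0.978  3.32 ] shift(now frame) [ 7.216 -0.975  3.335]
```

```bash
python3 -m pendant '[{"tx":0.9,"ty":-0.12,"tz":0.41,"ax":0,"ay":0,"az":0,"fingers":0.5},{"tx":0.9,"ty":-0.12,"tz":0.41,"ax":0,"ay":0,"az":0,"fingers":0.5},{"tx":0.9,"ty":-0.12,"tz":0.41,"ax":0,"ay":0,"az":0,"fingers":0.5},{"tx":0.9,"ty":-0.12,"tz":0.41,"ax":0,"ay":0,"az":0,"fingers":0.5},{"tx":0.9,"ty":-0.12,"tz":0.41,"ax":0,"ay":0,"az":0,"fingers":0.5},{"tx":0.9,"ty":-0.12,"tz":0.41,"ax":0,"ay":0,"az":0,"fingers":0.5},{"tx":0.9,"ty":-0.12,"tz":0.41,"ax":0,"ay":0,"az":0,"fingers":0.5},{"tx":0.9,"ty":-0.12,"tz":0.41,"ax":0,"ay":0,"az":0,"fingers":0.5}]'; python3 plan.py h 0 0.1 -30
```

```text
time: 2.85
tcp_pos: [0.5321, -0.0003, 0.2445]
tool_rot: [0.122, 0.82, 0.51, 0.229]
force: [0.8, -0.6, -0.4]
gripper_width: 0.043
grasp_force: 0.0
t 2.85 F [ 0.8 -0.6 -0.4] w 0.043 gf 0.0 j [ 1.36 -0.27 -1.2   2.24 -0.67  0.56  0.15]
rot fs [-0.001 -0.002  0.002] shift(target frame) fs [ 0.108 -0.022  0.098] shift(now frame) [ 0.108 -0.021  0.098]
```

```bash
python3 -m pendant '[{"tx":0.108,"ty":-0.02,"tz":0.4,"ax":0,"ay":0,"az":0,"fingers":0.5},{"tx":0,"ty":0,"tz":0.4,"ax":0,"ay":0,"az":0,"fingers":0.5},{"tx":0,"ty":0,"tz":0.3,"ax":0,"ay":0,"az":0,"fingers":0.5},{"tx":0,"ty":0,"tz":0,"ax":0,"ay":0,"az":0,"fingers":0.5}]'; python3 plan.py h 0 0 -30; python3 - <<'E'
from h import *
o=[]
for n,(x,y) in(("scene",(262,145)),("top",(313,170))):
    p,d=capture(n);o.append(cv2.resize(p[y-20:y+85,x:x+87],(400,483),interpolation=cv2.INTER_CUBIC))
cv2.imwrite('pics/c1.png',np.hstack(o)[:,:,::-1])
E
```

```text
time: 3.35
tcp_pos: [0.5499, 0.0035, 0.2066]
tool_rot: [0.123, 0.821, 0.508, 0.229]
force: [0.8, 0.1, 0.5]
gripper_width: 0.0428
grasp_force: 0.0
t 3.35 F [0.8 0.1 0.5] w 0.0428 gf 0.0 j [ 1.71 -0.31 -1.53  2.26 -0.88  0.51  0.33]
rot fs [ 0.003 -0.001 -0.002] shift(target frame) fs [0.094 0.063 1.261] shift(now frame) [0.093 0.06  1.261]
```

View pics/c1.png

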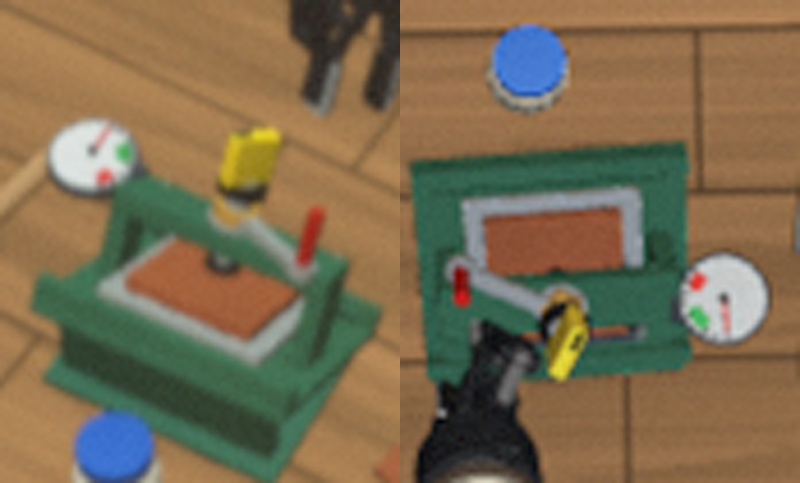

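The gripper is held about 60 mm short of the pin, at the left of the crop, because j2 and j3 are at their limits. I need a kinematic model to find a better arm posture.

```bash
cat > kin.py <<'E'
import numpy as np
from scipy.spatial.transform import Rotation as Ro
def mdh(al,a,d,t):
    ca,sa,c,s=np.cos(al),np.sin(al),np.cos(t),np.sin(t)
    return np.array([[c,-s,0,a],[s*ca,c*ca,-sa,-d*sa],[s*sa,c*sa,ca,d*ca],[0,0,0,1]])
H=np.pi/2
L=[(0,0,.267),(-H,0,0),(H,0,.293),(H,.0525,0),(H,.0775,.3425),(H,0,0),(-H,.076,.097)]
def fk(q,p=(0,0,0,0,0,0)):
    T=np.eye(4);T[:3,:3]=Ro.from_euler('z',p[0]).as_matrix();T[:3,3]=p[1:4]
    for (al,a,d),t in zip(L,q):T=T@mdh(al,a,d,t)
    E=np.eye(4);E[:3,:3]=Ro.from_euler('z',p[4]).as_matrix();E[2,3]=p[5];return T@E
E
python3 - <<'E'
from kin import *
from scipy.optimize import least_squares
D=[([1.46323509,.50186351,-.42677713,1.55146897,.22078147,1.13831244,-.21028589],[.23518,-.60511,.19084],[-.001,.98286,.18435,-.00015]),
([1.47,.41,-.45,1.35,.17,1.43,-.17],[.2354,-.6054,.3428],[-.001,.983,.184,0]),
([1.99,-.09,-.83,2.05,-.65,1.05,.99],[.3546,-.3441,.3157],[.122,.821,.509,.229]),
([1.36,-.27,-1.2,2.24,-.67,.56,.15],[.5321,-.0003,.2445],[.122,.82,.51,.229]),
([1.71,-.31,-1.53,2.26,-.88,.51,.33],[.5499,.0035,.2066],[.123,.821,.508,.229])]
def res(p):
    r=[]
    for q,x,w in D:
        T=fk(q,p);r+=list(T[:3,3]-x)+list(.2*(T[:3,:3]-Ro.from_quat([w[1],w[2],w[3],w[0]]).as_matrix()).ravel())
    return np.array(r)
for y in(-2,0,2):
  for z in(-1.5,0,1.5,3):
    s=least_squares(res,[y,0,0,0,z,.17]);print(s.x.round(3),s.cost.round(5))
E
```

```text
[-2.929  0.393 -0.046 -0.556 -2.544 -0.445] 0.51261
[-2.929  0.393 -0.046 -0.556 -2.544 -0.445] 0.51261
[-2.93   0.393 -0.046 -0.556  3.739 -0.445] 0.51261
[-2.929  0.393 -0.046 -0.556  3.739 -0.445] 0.51261
[ 3.353  0.393 -0.046 -0.556  3.739 -0.445] 0.51261
[ 3.353  0.393 -0.046 -0.556  3.739 -0.445] 0.51261
[ 3.353  0.393 -0.046 -0.556  3.739 -0.445] 0.51261
[ 3.353  0.393 -0.046 -0.556  3.739 -0.445] 0.51261
[ 3.354  0.393 -0.046 -0.556 -2.544 -0.445] 0.51261
[ 3.353  0.393 -0.046 -0.556  3.739 -0.445] 0.51261
[ 3.353  0.393 -0.046 -0.556  3.739 -0.445] 0.51261
[ 3.353  0.393 -0.046 -0.556  3.739 -0.445] 0.51261
```

```bash
cat > ori.py <<'E'
import numpy as np, itertools
from scipy.spatial.transform import Rotation as Ro
D=[([1.46323509,.50186351,-.42677713,1.55146897,.22078147,1.13831244,-.21028589],[.23518,-.60511,.19084],[-.001,.98286,.18435,-.00015]),
([1.47,.41,-.45,1.35,.17,1.43,-.17],[.2354,-.6054,.3428],[-.001,.983,.184,0]),
([1.99,-.09,-.83,2.05,-.65,1.05,.99],[.3546,-.3441,.3157],[.122,.821,.509,.229]),
([1.36,-.27,-1.2,2.24,-.67,.56,.15],[.5321,-.0003,.2445],[.122,.82,.51,.229]),
([1.71,-.31,-1.53,2.26,-.88,.51,.33],[.5499,.0035,.2066],[.123,.821,.508,.229])]
Q=np.array([d[0] for d in D]);X=np.array([d[1] for d in D]);RR=np.array([Ro.from_quat([w[1],w[2],w[3],w[0]]).as_matrix() for _,_,w in D])
if __name__=='__main__':
    out=[]
    e=lambda ax,a:Ro.from_euler(ax,a).as_matrix()
    opt=[(s,k) for s in(1,-1) for k in range(4)]
    M=[{o:e('zyzyzyz'[j],o[0]*Q[:,j]+o[1]*np.pi/2) for o in opt} for j in range(7)]
    for o2 in opt:
     for o3 in opt:
      A=M[1][o2]@M[2][o3]
      for o4 in opt:
       B=A@M[3][o4]
       for o5 in opt:
        C=B@M[4][o5]
        for o6 in opt:
         E=C@M[5][o6]
         if abs(E[:,2,2]-RR[:,2,2]).max()>.05:continue
         for s1 in(1,-1):
          for s7 in(1,-1):
           F=M[0][(s1,0)]@E@M[6][(s7,0)]
           # find c1,c7: RR=Rz(c1)F Rz(c7)
           for c7 in np.arange(-180,180,5.):
            G=F@e('z',np.radians(c7))
            K=RR@G.transpose(0,2,1);S=K.sum(0);c1=np.arctan2(S[1,0]-S[0,1],S[0,0]+S[1,1])
            err=np.abs(RR-e('z',c1)@G).max()
            if err<.1:out.append((err,s1,c1,o2,o3,o4,o5,o6,s7,c7))
    out.sort(key=lambda o:o[0]);print(len(out))
    for o in out[:12]:print(o)
E
python3 ori.py
```

```text
160
(np.float64(0.00904582005919053), -1, np.float64(0.0018141071531060345), (1, 0), (-1, 0), (1, 2), (1, 0), (1, 2), -1, np.float64(90.0))
(np.float64(0.00904582005919053), -1, np.float64(-3.139778546436687), (-1, 0), (-1, 2), (1, 2), (1, 0), (1, 2), -1, np.float64(90.0))
(np.float64(0.009045820059190787), -1, np.float64(0.001814107153106308), (1, 2), (1, 0), (1, 2), (-1, 2), (-1, 0), -1, np.float64(-90.0))
(np.float64(0.009045820059190822), -1, np.float64(0.0018141071531059792), (1, 2), (1, 0), (1, 2), (-1, 0), (1, 0), -1, np.float64(90.0))
(np.float64(0.009045820059190867), -1, np.float64(0.001814107153106471), (1, 0), (-1, 0), (1, 2), (1, 2), (-1, 2), -1, np.float64(-90.0))
(np.float64(0.009045820059190867), -1, np.float64(-3.1397785464366867), (-1, 0), (-1, 2), (1, 2), (1, 2), (-1, 2), -1, np.float64(-90.0))
(np.float64(0.009045820059191068), -1, np.float64(-3.139778546436687), (-1, 2), (1, 2), (1, 2), (-1, 2), (-1, 0), -1, np.float64(-90.0))
(np.float64(0.009045820059191103), -1, np.float64(-3.1397785464366876), (-1, 2), (1, 2), (1, 2), (-1, 0), (1, 0), -1, np.float64(90.0))
(np.float64(0.009045820059191127), -1, np.float64(0.0018141071531060213), (1, 2), (1, 0), (1, 0), (1, 0), (1, 2), -1, np.float64(90.0))
(np.float64(0.009045820059191172), -1, np.float64(-3.139778546436687), (-1, 0), (-1, 0), (-1, 2), (1, 2), (1, 2), -1, np.float64(90.0))
(np.float64(0.009045820059191176), -1, np.float64(0.0018141071531060362), (1, 0), (-1, 2), (-1, 2), (1, 2), (1, 2), -1, np.float64(90.0))
(np.float64(0.009045820059191273), -1, np.float64(0.0018141071531063294), (1, 0), (-1, 0), (1, 0), (-1, 2), (-1, 0), -1, np.float64(-90.0))
```

```bash
cat > kin.py <<'E'
import numpy as np
from scipy.spatial.transform import Rotation as Ro
PI=np.pi
ANG=lambda q:[('z',-q[0]),('y',q[1]),('z',-q[2]),('y',q[3]+PI),('z',q[4]),('y',q[5]+PI),('z',-q[6]+PI/2)]
def rots(q):
    R=np.eye(3);o=[]
    for ax,a in ANG(q):
        c,s=np.cos(a),np.sin(a)
        R=R@(np.array([[c,-s,0],[s,c,0],[0,0,1]]) if ax=='z' else np.array([[c,0,s],[0,1,0],[-s,0,c]]));o.append(R)
    return o
def basis(q):
    r=rots(q);return np.c_[[0,0,1],r[0][:,0],r[2][:,2],r[2][:,0],r[4][:,2],r[4][:,0],r[5][:,0],r[6][:,2]]
try:P=np.load('link.npy')
except Exception:P=None
def fk(q):return basis(q)@P,rots(q)[-1]
E
python3 - <<'E'
from kin import *
from ori import Q,X
B=np.vstack([basis(q) for q in Q]);x=X.ravel()
s=np.linalg.lstsq(B,x,rcond=1e-4);print(s[0].round(3),s[3].round(3),(B@s[0]-x).round(4))
for keep in([0,2,4,7],[0,2,3,4,5,7],[0,2,4,6,7],[0,2,3,4,5,6,7]):
    t=np.linalg.lstsq(B[:,keep],x,rcond=None)[0];e=B[:,keep]@t-x;print(keep,t.round(4),np.abs(e).max().round(4))
E
```

```text
[ 0.332  0.042  0.526  0.012 -0.442  0.012  0.036  0.418] [4.33  4.134 1.679 0.849 0.609 0.379 0.265 0.196] [ 0.0053 -0.0052  0.0032  0.0049  0.006  -0.0052  0.0026  0.0036  0.0071
  0.0041  0.0011 -0.002  -0.0074 -0.0032 -0.0031]
[0, 2, 4, 7] [ 0.3101  0.5117 -0.4663  0.3659] 0.0241
[0, 2, 3, 4, 5, 7] [ 0.2555  0.5498 -0.0066 -0.4429  0.0448  0.3977] 0.0206
[0, 2, 4, 6, 7] [ 0.3008  0.5165 -0.45   -0.0149  0.3705] 0.0237
[0, 2, 3, 4, 5, 6, 7] [ 0.2638  0.5531 -0.0226 -0.4415  0.0362 -0.0186  0.4081] 0.0204
```

```bash
cat > sim.py <<'E'
from kin import *
import kin
from ori import Q,X
if kin.P is None:
    kin.P=np.linalg.lstsq(np.vstack([basis(q) for q in Q]),X.ravel(),rcond=None)[0]
LO=np.array([-2.88,-.31,-1.54,.2,-1.41,.19,-2.57]);HI=np.array([2.88,2.03,1.56,2.42,4.55,2.02,2.57])
def err(q,p,R):
    x,r=fk(q);return np.r_[p-x,.3*Ro.from_matrix(R@r.T).as_rotvec()]
def jac(q,p,R):
    e=err(q,p,R);return np.array([(err(q+1e-5*d,p,R)-e)/-1e-5 for d in np.eye(7)]).T,e
def step(q,p,R,lim=None,null=0,bias=None):
    for _ in range(8):
        J,e=jac(q,p,R);Ji=J.T@np.linalg.inv(J@J.T+1e-6*np.eye(6));dq=Ji@e
        if bias is not None:dq=dq+(np.eye(7)-Ji@J)@(null*(bias-q))
        q=np.clip(q+dq,LO,HI)
        if np.linalg.norm(e)<1e-4 and null==0:break
    return q
def run(q,rows,**k):
    p,R=fk(q);o=[]
    for t,a,n in rows:
        for _ in range(n):
            p=p+R@np.array(t)*.05;R=R@Ro.from_rotvec(np.array(a)*PI/3).as_matrix();q=step(q,p,R,**k)
        o.append(q)
    return o
E
python3 - <<'E'
from sim import *
z=[0,0,0]
rows=[([0,0,-1],z,3),(z,[-.064,.08,-.138],5),([.9,-.12,.3],z,6),([.9,-.12,.41],z,8),([.1,-.02,.4],z,1),([0,0,.35],z,2)]
for k in({},dict(null=.3,bias=(LO+HI)/2),dict(null=.05,bias=(LO+HI)/2),dict(null=.05,bias=Q[0])):
    print(list(k.items())[:1]);[print(q.round(2)) for q in run(Q[0],rows,**k)]
print(Q[1:])
E
```

```text
[]
[ 1.47  0.42 -0.45  1.32  0.18  1.44 -0.17]
[ 2.    0.44 -0.76  1.49 -0.22  1.22  0.91]
[ 2.1  -0.04 -0.97  2.02 -0.62  1.03  0.97]
[ 1.49 -0.31 -1.26  2.22 -0.78  0.63  0.26]
[ 1.6  -0.28 -1.43  2.21 -0.75  0.55  0.2 ]
[ 1.87 -0.31 -1.54  2.22 -0.94  0.53  0.38]
[('null', 0.3)]
[ 1.14  0.39  0.09  1.32 -0.03  1.43  0.03]
[ 1.56  0.35 -0.06  1.51 -0.52  1.32  1.18]
[ 0.59 -0.05  0.63  2.04 -0.55  1.06  1.02]
[-0.17 -0.14  0.23  2.27 -0.08  0.49 -0.33]
[-0.1  -0.09  0.15  2.28 -0.11  0.44 -0.32]
[ 0.08 -0.02 -0.05  2.29 -0.15  0.35 -0.3 ]
[('null', 0.05)]
[ 1.26  0.39 -0.11  1.32  0.04  1.43 -0.04]
[ 1.59  0.36 -0.1   1.51 -0.51  1.31  1.17]
[ 0.81 -0.06  0.4   2.05 -0.56  1.05  1.01]
[-0.16 -0.14  0.22  2.27 -0.08  0.49 -0.33]
[-0.15 -0.09  0.2   2.28 -0.1   0.44 -0.32]
[-0.05 -0.01  0.09  2.29 -0.17  0.35 -0.27]
[('null', 0.05)]
[ 1.47  0.42 -0.45  1.32  0.18  1.44 -0.17]
[ 2.03  0.46 -0.82  1.49 -0.19  1.22  0.88]
[ 1.88 -0.05 -0.73  2.04 -0.62  1.03  0.98]
[ 0.94 -0.17 -0.86  2.25 -0.39  0.51 -0.12]
[ 0.94 -0.1  -0.93  2.25 -0.26  0.44 -0.26]
[ 0.86  0.02 -0.94  2.26  0.06  0.34 -0.59]
[[ 1.47  0.41 -0.45  1.35  0.17  1.43 -0.17]
 [ 1.99 -0.09 -0.83  2.05 -0.65  1.05  0.99]
 [ 1.36 -0.27 -1.2   2.24 -0.67  0.56  0.15]
 [ 1.71 -0.31 -1.53  2.26 -0.88  0.51  0.33]]
```

```bash
cat > search.py <<'E'
from sim import *
import plan as pl
def seg(q,p,R,mode=0):
    """rotate in place then translate; returns q list ok"""
    x,r=fk(q);rv=Ro.from_matrix(r.T@R).as_rotvec();n=max(1,int(np.ceil(np.linalg.norm(rv)/.18)));qs=[]
    for i in range(n):
        r2=r@Ro.from_rotvec(rv*(i+1)/n).as_matrix();q=step(q,x,r2);qs.append(q)
    m=max(1,int(np.ceil(np.linalg.norm(p-x)/.05)))
    for i in range(m):q=step(q,x+(p-x)*(i+1)/m,R);qs.append(q)
    ok=np.linalg.norm(err(q,p,R))<.004
    return q,qs,ok
def marg(q):return np.minimum(q-LO,HI-q).min()
u=pl.frame(pl.YAW)[2]
def pose(k,q,up,deg):
    g=(pl.handle(pl.A,pl.YAW,q) if k=='h' else pl.A+.112*u)+up*u;return g-.0187*u,pl.tool(deg)
E
cat > s1.py <<'E'
from search import *
q0=observe_q=pl.cur()[0]['joints'];print(q0.round(3),marg(q0))
rng=np.random.default_rng(0);best=[]
import time;t0=time.time()
while time.time()-t0<240:
    deg=rng.choice([-30,150]) ;W=[]
    n=rng.integers(1,3)
    q=q0;good=True;mm=9
    x,r=fk(q);q,qs,ok=seg(q,x+[-.03,0,.12],r);x,r=fk(q)
    for i in range(n):
        p=np.array([rng.uniform(.3,.55),rng.uniform(-.4,.3),rng.uniform(.32,.45)])
        yaw=rng.uniform(-150,150);tl=rng.uniform(0,30)
        # tool down, y at yaw, tilt like plan
        ex=Ro.from_euler('zyx',[0,0,0]);a=np.radians(yaw);c=np.radians(tl)
        uu=np.array([-np.sin(c),0,np.cos(c)]);e=np.array([np.cos(c),0,np.sin(c)]);y=np.cos(a)*e+np.sin(a)*np.array([0,1,0])
        R=np.c_[np.cross(y,-uu),y,-uu];W.append((p.round(2),round(yaw),round(tl)))
        q,qs,ok=seg(q,p,R);good&=ok
        if not good:break
    if not good:continue
    for up in(.1,0):
        q,qs,ok=seg(q,*pose('h',0,up,deg));good&=ok
        if not good:break
    if good:best.append((marg(q),len(best),deg,W,q.round(2)))
best.sort(key=lambda b:-b[0]);print(len(best))
for b in best[:6]:print(b)
E
python3 s1.py
```

```text
[ 1.703 -0.306 -1.535  2.257 -0.875  0.505  0.328] 0.0037546978407594356
104
(np.float64(0.10827477172288891), 64, np.int64(-30), [(array([0.48, 0.2 , 0.36]), -42, 0), (array([0.47, 0.2 , 0.37]), 115, 25)], array([-0.66,  0.17,  0.88,  2.31, -0.9 ,  0.32,  0.52]))
(np.float64(0.06876454985930613), 55, np.int64(-30), [(array([ 0.35, -0.19,  0.43]), 0, 3), (array([ 0.48, -0.09,  0.33]), -5, 13)], array([ 0.68,  0.16, -0.86,  2.3 ,  0.65,  0.26, -1.19]))
(np.float64(0.06854608054230599), 45, np.int64(-30), [(array([ 0.54, -0.03,  0.34]), 79, 23)], array([ 0.68,  0.16, -0.86,  2.3 ,  0.65,  0.26, -1.19]))
(np.float64(0.06836588581756647), 42, np.int64(-30), [(array([0.53, 0.  , 0.33]), 83, 10)], array([ 0.68,  0.16, -0.85,  2.3 ,  0.65,  0.26, -1.19]))
(np.float64(0.0680948690287157), 60, np.int64(-30), [(array([ 0.46, -0.4 ,  0.33]), 7, 6)], array([ 0.68,  0.16, -0.85,  2.3 ,  0.65,  0.26, -1.19]))
(np.float64(0.0667876692313572), 67, np.int64(-30), [(array([ 0.52, -0.24,  0.37]), -67, 9), (array([ 0.54, -0.1 ,  0.43]), -105, 14)], array([ 0.67,  0.16, -0.85,  2.3 ,  0.64,  0.26, -1.18]))
```

```bash
cat > s2.py <<'E'
from search import *
rng=np.random.default_rng(1)
def tilted(R,dt): # reduce tilt by dt deg about gauge y
    ey=pl.frame(pl.YAW)[1];return Ro.from_rotvec(-ey*np.radians(dt)).as_matrix()@R
def bestq(p,R,n=25):
    b=(-9,None)
    for _ in range(n):
        q=rng.uniform([-1.5,-.3,-1.3,1.2,-1.4,.2,-2.5],[1.5,1.2,1.3,2.4,3,1.5,2.5])
        for _ in range(4):q=step(q,p,R,null=.2,bias=(LO+HI)/2)
        q=step(q,p,R)
        if np.linalg.norm(err(q,p,R))<.003 and marg(q)>b[0]:b=(marg(q),q.round(2))
    return b
if __name__=='__main__':
    for nm,k,qq in(('pin0','h',0),('pin.9','h',.9),('knob','k',0)):
        for dt in(0,15,30):
            for deg in(-120,-60,-30,0,30,60,90,120,150):
                p,R=pose(k,qq,0,deg);g=p-R[:,2]*.0187;R=tilted(R,dt)
                b=bestq(g+R[:,2]*.0187,R,8);print(nm,dt,deg,round(b[0],2),b[1])
E
python3 s2.py
```

```text
pin0 0 -120 0.03 [-0.05  0.09  0.1   2.31 -0.29  0.22 -1.72]
pin0 0 -60 0.02 [ 0.22  0.1  -0.25  2.31  0.01  0.21 -1.02]
pin0 0 -30 0.03 [ 0.36  0.11 -0.43  2.31  0.19  0.22 -0.69]
pin0 0 0 0.04 [ 0.51  0.12 -0.62  2.3   0.39  0.23 -0.38]
pin0 0 30 0.06 [ 0.65  0.15 -0.81  2.3   0.6   0.25 -0.09]
pin0 0 60 0.1 [ 0.79  0.2  -1.01  2.3   0.83  0.29  0.19]
pin0 0 90 0.12 [ 0.88  0.25 -1.15  2.3   1.    0.35  0.54]
pin0 0 120 0.1 [ 1.01  0.48 -1.44  2.31  1.32  0.6   0.79]
pin0 0 150 0.0 [ 1.02  0.62 -1.54  2.31  1.41  0.76  1.24]
pin0 15 -120 -9 None
pin0 15 -60 -9 None
pin0 15 -30 -9 None
pin0 15 0 -9 None
pin0 15 30 -9 None
pin0 15 60 -9 None
pin0 15 90 -9 None
pin0 15 120 -9 None
pin0 15 150 -9 None
pin0 30 -120 -9 None
pin0 30 -60 -9 None
pin0 30 -30 -9 None
pin0 30 0 -9 None
pin0 30 30 -9 None
pin0 30 60 -9 None
pin0 30 90 -9 None
pin0 30 120 -9 None
pin0 30 150 -9 None
pin.9 0 -120 -9 None
pin.9 0 -60 -9 None
pin.9 0 -30 -9 None
pin.9 0 0 -9 None
pin.9 0 30 -9 None
pin.9 0 60 -9 None
pin.9 0 90 -9 None
pin.9 0 120 -9 None
pin.9 0 150 -9 None
pin.9 15 -120 -9 None
pin.9 15 -60 -9 N
[... 517 characters left out ...]
0 0 0.03 [ 1.12  0.17 -1.13  2.35  0.52  0.22 -0.38]
knob 0 30 0.06 [ 1.19  0.23 -1.25  2.36  0.79  0.26 -0.14]
knob 0 60 0.06 [ 1.22  0.27 -1.32  2.36  0.94  0.29  0.24]
knob 0 90 0.06 [ 1.25  0.33 -1.4   2.36  1.11  0.36  0.59]
knob 0 120 0.0 [ 1.28  0.5  -1.54  2.37  1.32  0.55  0.92]
knob 0 150 0.02 [-0.04  0.07  0.37  2.4  -0.87  0.28 -2.49]
knob 15 -120 -9 None
knob 15 -60 -9 None
knob 15 -30 -9 None
knob 15 0 -9 None
knob 15 30 -9 None
knob 15 60 -9 None
knob 15 90 -9 None
knob 15 120 -9 None
knob 15 150 -9 None
knob 30 -120 -9 None
knob 30 -60 -9 None
knob 30 -30 -9 None
knob 30 0 -9 None
knob 30 30 -9 None
knob 30 60 -9 None
knob 30 90 -9 None
knob 30 120 -9 None
knob 30 150 -9 None
```

```bash
sed -i 's/from_rotvec(-ey/from_rotvec(ey/; s/(0,15,30):/(8,16,24,30):/; s/(-120,-60,-30,0,30,60,90,120,150)/(-120,-75,-30,15,60,105,150)/' s2.py; python3 s2.py
```

```text
pin0 8 -120 0.24 [ 0.28  0.16 -0.34  2.18  0.11  0.43 -2.18]
pin0 8 -75 0.24 [-0.15  0.15  0.2   2.18 -0.16  0.44 -1.07]
pin0 8 -30 0.24 [ 0.27  0.16 -0.33  2.18  0.11  0.43 -0.6 ]
pin0 8 15 0.25 [ 0.5   0.19 -0.63  2.17  0.29  0.45 -0.02]
pin0 8 60 0.26 [ 0.86  0.36 -1.18  2.16  0.78  0.57  0.27]
pin0 8 105 0.1 [ 0.96  0.58 -1.44  2.17  1.08  0.78  0.78]
pin0 8 150 -9 None
pin0 16 -120 0.37 [-0.14  0.22  0.18  2.05 -0.11  0.63 -1.92]
pin0 16 -75 0.37 [-0.15  0.23  0.19  2.05 -0.11  0.63 -1.13]
pin0 16 -30 0.37 [ 0.21  0.23 -0.28  2.05  0.1   0.63 -0.59]
pin0 16 15 0.38 [ 0.48  0.28 -0.64  2.04  0.3   0.65 -0.01]
pin0 16 60 0.39 [ 0.79  0.45 -1.14  2.03  0.68  0.77  0.39]
pin0 16 105 0.39 [ 0.69  0.36 -0.95  2.03  0.51  0.71  1.34]
pin0 16 150 -9 None
pin0 24 -120 0.51 [-0.14  0.31  0.18  1.91 -0.09  0.82 -1.95]
pin0 24 -75 0.51 [ 0.03  0.31 -0.06  1.91  0.02  0.82 -1.28]
pin0 24 -30 0.51 [-0.38  0.35  0.51  1.91 -0.25  0.84 -0.2 ]
pin0 24 15 0.51 [ 0.43  0.36 -0.62  1.91  0.29  0.85 -0.  ]
pin0 24 60 0.52 [ 0.65  0.48 -0.97  1.9   0.52  0.92  0.55]
pin0 24 105 0.28 [ 0.78  0.65 -1.2
[... 3025 characters left out ...]
3  -0.55  1.99  0.21  0.79 -0.58]
knob 24 15 0.43 [ 0.68  0.34 -0.75  1.99  0.32  0.82  0.09]
knob 24 60 0.44 [ 0.82  0.42 -0.98  1.98  0.47  0.86  0.71]
knob 24 105 0.43 [ 0.53  0.3  -0.54  1.99  0.2   0.79  1.79]
knob 24 150 0.14 [ 1.    0.7  -1.4   1.98  0.85  1.07  1.92]
knob 30 -120 0.52 [-0.04  0.34  0.22  1.9  -0.09  0.91 -1.81]
knob 30 -75 0.53 [-0.43  0.44  0.8   1.89 -0.38  0.97 -0.71]
knob 30 -30 0.52 [ 0.35  0.34 -0.33  1.9   0.14  0.92 -0.5 ]
knob 30 15 0.52 [ 0.51  0.38 -0.55  1.9   0.24  0.93  0.17]
knob 30 60 0.53 [ 0.77  0.5  -0.97  1.89  0.49  1.01  0.7 ]
knob 30 105 0.17 [ 0.92  0.76 -1.37  1.89  0.81  1.2   1.17]
knob 30 150 0.0 [ 0.94  0.93 -1.54  1.89  0.96  1.36  1.81]
```

The search shows that approaching with the tool closer to vertical than the screw (about 15° less tilt) leaves good joint margins. I'll back out and log more calibration data.

```bash
cat > log.py <<'E'
import json
from plant import observe
s=observe();open('log.jsonl','a').write(json.dumps([list(map(float,s[k])) for k in('joints','tcp_pos','tool_rot')])+'\n')
print('q',s['joints'].round(3))
E
python3 log.py
python3 -m pendant '[{"tx":0,"ty":0,"tz":-0.8,"ax":0,"ay":0,"az":0,"fingers":0.5},{"tx":0,"ty":0,"tz":-0.8,"ax":0,"ay":0,"az":0,"fingers":0.5},{"tx":0,"ty":0,"tz":-0.8,"ax":0,"ay":0,"az":0,"fingers":0.5}]';python3 log.py
python3 -m pendant '[{"tx":-0.5,"ty":0,"tz":0,"ax":0.15,"ay":0,"az":0,"fingers":0.5},{"tx":-0.5,"ty":0,"tz":0,"ax":0.15,"ay":0,"az":0,"fingers":0.5}]';python3 log.py
python3 -m pendant '[{"tx":-0.5,"ty":-0.5,"tz":0,"ax":0,"ay":0,"az":0.17,"fingers":0.5},{"tx":-0.5,"ty":-0.5,"tz":0,"ax":0,"ay":0,"az":0.17,"fingers":0.5},{"tx":-0.5,"ty":-0.5,"tz":0,"ax":0,"ay":0,"az":0.17,"fingers":0.5}]'; python3 log.py
python3 - <<'E'
from kin import *
import json
import ori
D=[json.loads(l) for l in open('log.jsonl')];Q=[d[0] for d in D]+[ori.Q[0]];X=[d[1] for d in D]+[ori.X[0]]
W=np.r_[np.ones(3*len(Q)),.3*np.ones(12)];Q=np.array(Q+list(ori.Q[1:]));X=np.array(X+list(ori.X[1:]))
B=np.vstack([basis(q) for q in Q]);x=X.ravel()
s=np.linalg.lstsq(B*W[:,None],x*W,rcond=None)[0];print(s.round(4),(B@s-x).reshape(-1,3).round(4));np.save('link.npy',s)
for d in D:
    w=d[2];print(Ro.from_matrix(rots(d[0])[-1].T@Ro.from_quat([w[1],w[2],w[3],w[0]]).as_matrix()).as_rotvec().round(4))
E
```

```text
q [ 1.703 -0.306 -1.535  2.257 -0.875  0.505  0.328]
time: 3.82
tcp_pos: [0.5118, 0.0049, 0.278]
tool_rot: [0.126, 0.818, 0.512, 0.23]
force: [-0.9, -0.0, -0.1]
gripper_width: 0.0424
grasp_force: 0.0
q [ 1.021 -0.306 -0.881  2.245 -0.556  0.625  0.027]
time: 4.08
tcp_pos: [0.4939, -0.0371, 0.2658]
tool_rot: [-0.004, 0.825, 0.546, 0.145]
force: [1.6, 2.0, 0.4]
gripper_width: 0.0424
grasp_force: 0.0
q [ 1.148e+00  2.000e-03 -9.470e-01  2.019e+00 -2.610e-01  9.340e-01
 -6.500e-02]
time: 4.45
tcp_pos: [0.3931, -0.0576, 0.236]
tool_rot: [-0.044, 0.942, 0.302, 0.141]
force: [0.2, -1.6, 0.4]
gripper_width: 0.0426
grasp_force: 0.0
q [ 1.267 -0.227 -0.814  2.231 -0.516  0.983 -0.224]
[ 0.3265  0.0337  0.5174  0.0089 -0.4326  0.0125  0.0172  0.4145] [[-0.0054 -0.0052 -0.0001]
 [ 0.0052  0.0056 -0.0033]
 [-0.0028 -0.0035  0.0011]
 [ 0.002   0.0071  0.0031]
 [ 0.0082  0.0003  0.0002]
 [ 0.0071  0.0115 -0.0116]
 [ 0.0009  0.002   0.0013]
 [ 0.004  -0.0014  0.0006]
 [-0.0069 -0.0083 -0.0008]]
[-0. -0. -0.]
[-0. -0. -0.]
[ 0. -0.  0.]
[ 0. -0. -0.]
```

```bash
cat > kfit.py <<'E'
from kin import *
import json,ori
D=[json.loads(l) for l in open('log.jsonl')];Q=[d[0] for d in D]+[ori.Q[0]];X=[d[1] for d in D]+[ori.X[0]]
W=np.r_[np.ones(3*len(Q)),.3*np.ones(12)];Q=np.array(Q+list(ori.Q[1:]));X=np.array(X+list(ori.X[1:]))
x=X.ravel()
def full(q):
    r=rots(q);return np.c_[[0,0,1],r[0][:,0],r[0][:,1],r[2][:,2],r[2][:,0],r[2][:,1],r[4][:,2],r[4][:,0],r[4][:,1],r[5][:,0],r[6][:,2],r[6][:,0],r[6][:,1]]
B=np.vstack([full(q) for q in Q])
from itertools import combinations
core=[0,3,6,10];ext=[1,2,4,5,7,8,9,11,12];o=[]
for k in(0,1,2,3,4,5):
    r=[]
    for c in combinations(ext,k):
        i=core+list(c);s=np.linalg.lstsq(B[:,i]*W[:,None],x*W,rcond=None)[0];r.append((np.sqrt(np.mean(((B[:,i]@s-x)*W)**2)),c,s.round(3)))
    r.sort(key=lambda a:a[0]);[print(a) for a in r[:3]]
E
python3 kfit.py
```

```text
(np.float64(0.0075680032480116444), (), array([ 0.319,  0.493, -0.472,  0.354]))
(np.float64(0.002001562817247182), (5,), array([ 0.324,  0.514, -0.461,  0.389, -0.02 ]))
(np.float64(0.0021502633990482765), (2,), array([ 0.368,  0.495, -0.483,  0.403, -0.03 ]))
(np.float64(0.0022532612876903927), (8,), array([ 0.353,  0.51 , -0.461,  0.407, -0.024]))
(np.float64(0.0004592694442535661), (2, 5), array([ 0.347,  0.506, -0.471,  0.399, -0.016, -0.011]))
(np.float64(0.0014667693869702071), (5, 8), array([ 0.338,  0.513, -0.46 ,  0.399, -0.012, -0.011]))
(np.float64(0.0015048993807659746), (4, 8), array([ 0.343,  0.507, -0.446,  0.401,  0.015, -0.024]))
(np.float64(0.00045089254155269596), (2, 4, 5), array([ 0.347,  0.506, -0.472,  0.399, -0.015, -0.001, -0.012]))
(np.float64(0.00045365332152551605), (2, 5, 9), array([ 0.347,  0.506, -0.472,  0.398, -0.015, -0.012,  0.001]))
(np.float64(0.00045404121837143386), (2, 5, 7), array([ 0.348,  0.505, -0.472,  0.398, -0.015, -0.012, -0.001]))
(np.float64(0.0004270116766079046), (2, 4, 5, 7), array([ 0.35 ,  0.506, -0.474,  0.398, -0.014, -0.002, -0.013, -0.004]))
(np.float64(0.00044109973498246587), (2, 5, 9, 12), array([ 0.346,  0.506, -0.472,  0.398, -0.015, -0.012,  0.002,  0.001]))
(np.float64(0.0004424919473974044), (2, 5, 7, 8), array([ 0.35 ,  0.505, -0.472,  0.398, -0.014, -0.012, -0.003, -0.001]))
(np.float64(0.00042271507850461464), (2, 4, 5, 7, 9), array([ 0.35 ,  0.506, -0.475,  0.397, -0.014, -0.002, -0.013, -0.004,
        0.001]))
(np.float64(0.0004233721851834687), (2, 4, 5, 7, 11), array([ 0.35 ,  0.506, -0.475,  0.398, -0.014, -0.003, -0.014, -0.003,
        0.001]))
(np.float64(0.0004235548465446167), (1, 2, 4, 5, 7), array([ 0.35 ,  0.506, -0.475,  0.397, -0.001, -0.014, -0.002, -0.013,
       -0.004]))
```

```bash
python3 - <<'E'
s=open('kin.py').read()
i=s.index('def basis');s=s[:i]+'''def basis(q):
    r=rots(q);return np.c_[[0,0,1],r[0][:,1],r[2][:,2],r[2][:,1],r[4][:,2],r[6][:,2]]
P=np.array([.347,-.016,.506,-.011,-.471,.399])
def fk(q):return basis(q)@P,rots(q)[-1]
'''
open('kin.py','w').write(s)
E
cat > s3.py <<'E'
from search import *
from s2 import tilted,bestq
def posed(k,qq,up,deg,dt):
    p,R=pose(k,qq,up,deg);g=p-R[:,2]*.0187;R=tilted(R,dt);return g+R[:,2]*.0187,R
if __name__=='__main__':
    for k,qq,degs,dts in(('h',0,(-90,-30,30,90),(0,14)),('h',.8,(-90,-30,30,90),(6,14)),('k',0,(68,30,0,-30,-60,-112),(0,4,8))):
        for dt in dts:
            for deg in degs:
                b=bestq(*posed(k,qq,0,deg,dt),8);print(k,qq,dt,deg,round(b[0],2),b[1])
E
python3 s3.py
```

```text
h 0 0 -90 0.03 [ 0.01  0.14 -0.07  2.26  0.04  0.22 -1.6 ]
h 0 0 -30 0.04 [ 0.29  0.15 -0.37  2.26  0.25  0.23 -0.75]
h 0 0 30 0.06 [ 0.57  0.19 -0.67  2.25  0.49  0.25  0.07]
h 0 0 90 0.17 [ 0.96  0.31 -1.13  2.24  0.93  0.36  0.74]
h 0 14 -90 0.37 [ 0.02  0.22 -0.09  2.05  0.04  0.59 -1.6 ]
h 0 14 -30 0.38 [ 0.22  0.24 -0.31  2.04  0.14  0.6  -0.64]
h 0 14 30 0.39 [ 0.51  0.28 -0.65  2.03  0.31  0.62  0.26]
h 0 14 90 0.4 [ 0.87  0.44 -1.13  2.02  0.66  0.73  1.01]
h 0.8 6 -90 0.09 [ 0.01  0.13 -0.1   2.31  0.07  0.28 -1.66]
h 0.8 6 -30 0.09 [ 0.21  0.14 -0.3   2.31  0.18  0.28 -0.71]
h 0.8 6 30 0.11 [ 0.53  0.17 -0.64  2.3   0.39  0.3   0.15]
h 0.8 6 90 0.13 [ 1.05  0.38 -1.27  2.29  0.96  0.48  0.7 ]
h 0.8 14 -90 0.23 [ 0.01  0.18 -0.1   2.19  0.05  0.49 -1.63]
h 0.8 14 -30 0.23 [ 0.19  0.19 -0.3   2.19  0.13  0.49 -0.66]
h 0.8 14 30 0.24 [ 0.55  0.24 -0.7   2.18  0.34  0.52  0.21]
h 0.8 14 90 0.26 [ 0.99  0.46 -1.26  2.16  0.8   0.68  0.86]
k 0 0 68 0.12 [ 1.38  0.43 -1.41  2.3   1.05  0.4   0.44]
k 0 0 30 0.12 [ 1.32  0.34 -1.3   2.3   0.85  0.31 -0.06]
k 0 0 0 0.03 [ 1.1   0.21
[... 210 characters left out ...]
k 0 4 68 0.17 [ 1.32  0.41 -1.36  2.25  0.85  0.47  0.61]
k 0 4 30 0.17 [ 1.32  0.42 -1.36  2.25  0.86  0.47 -0.06]
k 0 4 0 0.14 [ 1.03  0.22 -0.97  2.25  0.32  0.33 -0.11]
k 0 4 -30 0.12 [ 0.21  0.12 -0.08  2.27 -0.24  0.31 -0.13]
k 0 4 -60 0.12 [ 0.32  0.12 -0.2   2.27 -0.19  0.31 -0.7 ]
k 0 4 -112 0.12 [ 0.15  0.11 -0.03  2.28 -0.26  0.31 -1.54]
k 0 8 68 0.23 [ 1.05  0.27 -1.03  2.19  0.41  0.46  0.99]
k 0 8 30 0.23 [ 1.16  0.33 -1.17  2.19  0.56  0.49  0.19]
k 0 8 0 0.21 [ 0.5   0.16 -0.41  2.21 -0.    0.41  0.17]
k 0 8 -30 0.21 [ 0.38  0.15 -0.28  2.21 -0.06  0.41 -0.31]
k 0 8 -60 0.21 [ 0.27  0.14 -0.17  2.21 -0.1   0.41 -0.79]
k 0 8 -112 0.2 [ 0.12  0.14 -0.01  2.22 -0.16  0.41 -1.64]
```

```bash
cat > s4.py <<'E'
from s3 import *
import time,sys
def Rt(yaw,tl):
    a=np.radians(yaw);c=np.radians(tl);uu=np.array([-np.sin(c),0,np.cos(c)]);e=np.array([np.cos(c),0,np.sin(c)]);y=np.cos(a)*e+np.sin(a)*np.array([0,1,0]);return np.c_[np.cross(y,-uu),y,-uu]
def chain(q,W,degp,verbose=False):
    T=[(np.array(p),Rt(y,t)) for p,y,t in W]
    T+=[posed('h',0,.08,degp,14),posed('h',0,0,degp,14),posed('h',.4,0,degp,14),posed('h',.8,0,degp,14),posed('h',.8,.08,degp,14),posed('k',0,.08,68,5),posed('k',0,0,68,5)]
    T+=[posed('k',0,0,d,5) for d in(40,10,-20,-50)]
    m=9
    for i,(p,R) in enumerate(T):
        q,qs,ok=seg(q,p,R)
        if verbose:print(i,q.round(2),ok)
        if not ok:return i-99,q
        if i>=len(W):m=min(m,marg(q))
    return m,q
if __name__=='__main__':
    q0=pl.cur()[0]['joints'];rng=np.random.default_rng(3);best=[];t0=time.time()
    while time.time()-t0<200:
        W=[([round(rng.uniform(.35,.55),2),round(rng.uniform(-.35,.2),2),round(rng.uniform(.3,.4),2)],round(rng.uniform(-120,120)),round(rng.uniform(5,25))) for _ in range(rng.integers(1,3))]
        d=rng.choice([-90,-60,60,90]);m,q=chain(q0,W,d);best.append((m,d,W,q.round(2)))
    best.sort(key=lambda b:-b[0]);print(len(best));[print(b) for b in best[:6]]
    chain(q0,best[0][2],best[0][1],True)
E
python3 s4.py
```

```text
431
(np.float64(0.14880329403486797), np.int64(-90), [([0.4, -0.28, 0.35], 83, 20), ([0.48, -0.33, 0.36], 66, 11)], array([-0.13,  0.12,  0.27,  2.27, -0.34,  0.35, -0.39]))
(np.float64(0.14866512252715686), np.int64(-60), [([0.54, -0.31, 0.39], 87, 21)], array([-0.12,  0.12,  0.26,  2.27, -0.33,  0.35, -0.39]))
(np.float64(0.14851861183749782), np.int64(-90), [([0.45, 0.1, 0.38], 51, 15), ([0.4, -0.2, 0.32], -41, 5)], array([-0.12,  0.12,  0.25,  2.27, -0.33,  0.35, -0.39]))
(np.float64(0.14768207917735643), np.int64(-90), [([0.55, -0.27, 0.35], 92, 14)], array([-0.07,  0.12,  0.2 ,  2.27, -0.31,  0.34, -0.41]))
(np.float64(0.14756532343751544), np.int64(-60), [([0.55, -0.3, 0.31], 25, 24)], array([-0.06,  0.12,  0.19,  2.27, -0.31,  0.34, -0.41]))
(np.float64(0.14689214461168987), np.int64(-90), [([0.54, -0.22, 0.4], 55, 21), ([0.36, 0.15, 0.31], 74, 6)], array([-0.01,  0.12,  0.14,  2.27, -0.29,  0.34, -0.43]))
0 [ 0.82 -0.14 -0.07  1.97 -0.28  1.06  2.31] True
1 [ 0.79  0.13 -0.17  1.66 -0.1   1.21  1.8 ] True
2 [ 0.28  0.07 -0.35  2.05  0.04  0.74 -1.6 ] True
3 [ 0.24  0.24 -0.34  2.04  0.15  0.6  -1.7 ] True
4 [ 0.22  0.22 -0.34  2.11  0.16  0.55 -1.73] True
5 [ 0.23  0.2  -0.34  2.19  0.15  0.5  -1.72] True
6 [ 0.3   0.01 -0.38  2.2   0.01  0.66 -1.59] True
7 [ 0.2  -0.07 -0.05  2.26 -0.18  0.53  1.53] True
8 [ 0.19  0.12 -0.07  2.26 -0.21  0.34  1.56] True
9 [ 0.11  0.12  0.02  2.26 -0.24  0.34  1.1 ] True
10 [ 0.03  0.12  0.1   2.27 -0.27  0.34  0.6 ] True
11 [-0.05  0.12  0.19  2.27 -0.31  0.34  0.11] True
12 [-0.13  0.12  0.27  2.27 -0.34  0.35 -0.39] True
```

```bash
cat > go.py <<'E'
import sys
from s4 import *
def show(p,R):
    s,r=pl.cur();rv=Ro.from_matrix(r.T@R).as_rotvec()/(PI/3);n=np.linalg.norm(rv)/.178;d=p-s['tcp_pos']
    print('t',s['time'],'F',s['force'].round(1),'w',round(s['gripper_width'],4),'gf',round(s['grasp_force'],1),'q',s['joints'].round(2))
    print('rot fs',rv.round(3),'rows',round(n,1),'| shift in target frame',(R.T@d/.05).round(3),'in now frame',(r.T@d/.05).round(3))
    q,qs,ok=seg(s['joints'],p,R);print('sim end',q.round(2),ok)
if __name__=='__main__':
    a=sys.argv[1:]
    if a[0]=='w':p,R=np.array(list(map(float,a[1:4]))),Rt(float(a[4]),float(a[5]))
    else:p,R=posed(a[0],*map(float,a[1:5]))   # q up deg dt
    show(p,R)
E
python3 - <<'E'
from s4 import *
q0=pl.cur()[0]['joints']
for W in([([.55,-.27,.35],60,14)],[([.54,-.31,.37],70,18)]):print(chain(q0,W,-90))
E
python3 go.py w .55 -.27 .35 60 14
```

```text
(np.float64(0.1463635560024728), array([ 0.03467092,  0.11649677,  0.0943035 ,  2.26545379, -0.27210963,
        0.34209938, -0.44667781]))
(np.float64(0.14774214636221927), array([-0.06985756,  0.11574593,  0.20550619,  2.26889929, -0.3127026 ,
        0.34506557, -0.40820162]))
t 4.45 F [ 0.2 -1.6  0.4] w 0.0426 gf 0.0 q [ 1.27 -0.23 -0.81  2.23 -0.52  0.98 -0.22]
rot fs [ 0.007 -0.192 -1.923] rows 10.9 | shift in target frame [-5.239 -1.881 -1.454] in now frame [ 0.747  5.284 -2.149]
sim end [ 0.96  0.17 -0.54  1.65 -0.02  1.12  1.49] True
```

```bash
R='{"tx":0,"ty":0,"tz":0,"ax":0,"ay":-0.0175,"az":-0.175,"fingers":0.5}'; python3 -m pendant '[{"tx":0,"ty":0,"tz":-0.1,"ax":0.001,"ay":-0.0175,"az":-0.175,"fingers":0.5},{"tx":0,"ty":0,"tz":-0.1,"ax":0.001,"ay":-0.0175,"az":-0.175,"fingers":0.5},{"tx":0,"ty":0,"tz":-0.1,"ax":0.001,"ay":-0.0175,"az":-0.175,"fingers":0.5},{"tx":0,"ty":0,"tz":-0.1,"ax":0.001,"ay":-0.0175,"az":-0.175,"fingers":0.5},{"tx":0,"ty":0,"tz":-0.1,"ax":0.001,"ay":-0.0175,"az":-0.175,"fingers":0.5},{"tx":0,"ty":0,"tz":-0.1,"ax":0.001,"ay":-0.0175,"az":-0.175,"fingers":0.5},{"tx":0,"ty":0,"tz":-0.1,"ax":0.001,"ay":-0.0175,"az":-0.175,"fingers":0.5},{"tx":0,"ty":0,"tz":-0.1,"ax":0.001,"ay":-0.0175,"az":-0.175,"fingers":0.5},{"tx":0,"ty":0,"tz":-0.1,"ax":0.001,"ay":-0.0175,"az":-0.175,"fingers":0.5},{"tx":0,"ty":0,"tz":-0.1,"ax":0.001,"ay":-0.0175,"az":-0.175,"fingers":0.5},{"tx":0,"ty":0,"tz":-0.1,"ax":0.001,"ay":-0.0175,"az":-0.175,"fingers":0.5}]'; python3 go.py w .55 -.27 .35 60 14
```

```text
time: 5.82
tcp_pos: [0.3825, -0.0633, 0.2898]
tool_rot: [0.115, 0.277, 0.953, 0.032]
force: [-0.8, 0.3, -0.3]
gripper_width: 0.0428
grasp_force: 0.0
t 5.825 F [-0.8  0.3 -0.3] w 0.0428 gf 0.0 q [ 0.48 -0.31 -0.28  2.2  -0.15  1.01  1.28]
rot fs [-0.004 -0.002 -0.04 ] rows 0.2 | shift in target frame [-5.133 -1.809 -0.357] in now frame [-5.205 -1.592 -0.361]
sim end [ 0.57  0.14 -0.09  1.67 -0.11  1.12  1.56] True
```

```bash
python3 - <<'E'
from s4 import *
s=pl.cur()[0];q0=s['joints']
for W in([],[([.45,-.1,.33],60,14)],[([.55,-.27,.35],60,14)],[([.5,-.05,.32],0,16)]):
  for d in(-90,-60):print(W,d,*chain(q0,W,d))
chain(q0,[([.5,-.05,.32],0,16)],-90,True)
E
python3 go.py w .5 -.05 .32 0 16
```

```text
[] -90 0.14572100469051347 [ 0.31919528  0.12550139 -0.20716001  2.25594254 -0.15424448  0.33680691
 -0.55611115]
[] -60 0.1457222978855432 [ 0.30954071  0.12502073 -0.19693676  2.25626284 -0.15855556  0.33692026
 -0.55215972]
[([0.45, -0.1, 0.33], 60, 14)] -90 0.14573032670018904 [ 0.21655501  0.12105012 -0.09849438  2.25936617 -0.19871024  0.3382584
 -0.51518789]
[([0.45, -0.1, 0.33], 60, 14)] -60 0.14577987802921838 [ 0.19569051  0.12031679 -0.07640308  2.26006546 -0.20742361  0.33861772
 -0.50712163]
[([0.55, -0.27, 0.35], 60, 14)] -90 0.1421216354715784 [-0.35942849  0.12185458  0.51672228  2.27787836 -0.42811088  0.35722708
 -0.29677383]
[([0.55, -0.27, 0.35], 60, 14)] -60 0.14457825348374698 [-0.27653419  0.11868346  0.42699833  2.27542175 -0.3937869   0.35299624
 -0.33016247]
[([0.5, -0.05, 0.32], 0, 16)] -90 0.14572085572867743 [ 0.23341078  0.12168383 -0.1163394   2.25880175 -0.19159852  0.33798363
 -0.52175935]
[([0.5, -0.05, 0.32], 0, 16)] -60 0.1457204492097846 [ 0.2307469   0.12158121 -0.11351926  2.25889091 -0.19272694  0.33802613
 -0.52071736]
0 [ 0.66 -0.11 -0.55  1.
[... 154 characters left out ...]
   0.36  0.58 -1.91] True
4 [ 0.58  0.25 -0.73  2.17  0.36  0.53 -1.91] True
5 [ 0.78  0.03 -0.86  2.18  0.04  0.66 -1.61] True
6 [ 0.65 -0.06 -0.48  2.25 -0.25  0.53  1.6 ] True
7 [ 0.59  0.15 -0.5   2.25 -0.02  0.34  1.38] True
8 [ 0.5   0.14 -0.4   2.25 -0.07  0.34  0.94] True
9 [ 0.41  0.13 -0.3   2.25 -0.11  0.34  0.45] True
10 [ 0.32  0.13 -0.21  2.26 -0.15  0.34 -0.03] True
11 [ 0.23  0.12 -0.12  2.26 -0.19  0.34 -0.52] True
t 5.825 F [-0.8  0.3 -0.3] w 0.0428 gf 0.0 q [ 0.48 -0.31 -0.28  2.2  -0.15  1.01  1.28]
rot fs [-0.035 -0.016  0.959] rows 5.4 | shift in target frame [0.266 2.425 0.068] in now frame [-1.904  1.525 -0.028]
sim end [ 0.66 -0.11 -0.55  1.98 -0.1   0.98  0.15] True
```

```bash
python3 - <<'E'
from s4 import *
s=pl.cur()[0];q0=s['joints']
for d in(60,75,90):print(d,*chain(q0,[],d))
chain(q0,[],75,True)
E
python3 go.py h 0 .08 75 14
```

```text
60 0.14584076079110325 [ 0.10431234  0.11775413  0.02040866  2.26312914 -0.2445953   0.34043867
 -0.47251412]
75 0.14613497295771188 [ 0.05954964  0.11687721  0.06789077  2.2646252  -0.26234191  0.3414784
 -0.45587208]
90 0.14656151400890816 [ 0.01609116  0.11626269  0.11404099  2.26607084 -0.27936875  0.34258373
 -0.43982877]
0 [ 0.33  0.08 -0.4   2.05  0.05  0.74  1.27] True
1 [ 0.28  0.24 -0.38  2.04  0.17  0.6   1.16] True
2 [ 0.26  0.22 -0.39  2.11  0.18  0.55  1.13] True
3 [ 0.28  0.2  -0.39  2.18  0.18  0.5   1.14] True
4 [ 0.35  0.01 -0.43  2.2   0.01  0.66  1.29] True
5 [ 0.42 -0.07 -0.26  2.26 -0.22  0.53  1.57] True
6 [ 0.39  0.13 -0.28  2.25 -0.12  0.34  1.47] True
7 [ 0.31  0.12 -0.2   2.26 -0.16  0.34  1.02] True
8 [ 0.22  0.12 -0.11  2.26 -0.2   0.34  0.53] True
9 [ 0.14  0.12 -0.02  2.26 -0.23  0.34  0.04] True
10 [ 0.06  0.12  0.07  2.26 -0.26  0.34 -0.46] True
t 5.825 F [-0.8  0.3 -0.3] w 0.0428 gf 0.0 q [ 0.48 -0.31 -0.28  2.2  -0.15  1.01  1.28]
rot fs [-0.032 -0.027 -0.348] rows 2.0 | shift in target frame [-2.362  1.849  2.203] in now frame [-1.594  2.65   2.07 ]
sim end [ 0.33  0.08 -0.4   2.05  0.05  0.74  1.27] True
```

```bash
python3 -m pendant '[{"tx":0,"ty":0,"tz":0,"ax":-0.016,"ay":-0.0135,"az":-0.174,"fingers":0.5},{"tx":0,"ty":0,"tz":0,"ax":-0.016,"ay":-0.0135,"az":-0.174,"fingers":0.5},{"tx":-0.8,"ty":0.6,"tz":0.1,"ax":0,"ay":0,"az":0,"fingers":0.5},{"tx":-0.8,"ty":0.6,"tz":0.1,"ax":0,"ay":0,"az":0,"fingers":0.5},{"tx":-0.8,"ty":0.6,"tz":0.1,"ax":0,"ay":0,"az":0,"fingers":0.5},{"tx":0,"ty":0,"tz":0.65,"ax":0,"ay":0,"az":0,"fingers":0.5},{"tx":0,"ty":0,"tz":0.65,"ax":0,"ay":0,"az":0,"fingers":0.5},{"tx":0,"ty":0,"tz":0.6,"ax":0,"ay":0,"az":0,"fingers":0.5},{"tx":0,"ty":0,"tz":0,"ax":0,"ay":0,"az":0,"fingers":0.5}]'; python3 go.py h 0 0 75 14
```

```text
time: 6.95
tcp_pos: [0.5472, 0.0022, 0.2164]
tool_rot: [0.132, 0.1, 0.986, 0.025]
force: [0.4, -0.5, -0.4]
gripper_width: 0.0425
grasp_force: 0.0
t 6.95 F [ 0.4 -0.5 -0.4] w 0.0425 gf 0.0 q [ 0.28  0.1  -0.35  2.04  0.04  0.75  1.29]
rot fs [ 0.002 -0.011 -0.004] rows 0.1 | shift in target frame [-0.284  0.152  1.415] in now frame [-0.3    0.149  1.412]
sim end [ 0.24  0.24 -0.33  2.04  0.15  0.6   1.18] True
```

```bash
python3 -m pendant '[{"tx":-0.1,"ty":0.05,"tz":0.48,"ax":0,"ay":-0.005,"az":0,"fingers":0.5},{"tx":-0.1,"ty":0.05,"tz":0.48,"ax":0,"ay":-0.005,"az":0,"fingers":0.5},{"tx":-0.1,"ty":0.05,"tz":0.45,"ax":0,"ay":0,"az":0,"fingers":0.5},{"tx":0,"ty":0,"tz":0,"ax":0,"ay":0,"az":0,"fingers":0.5}]'; python3 go.py h 0 0 75 14; python3 - <<'E'
from h import *
o=[]
for n,(x,y) in(("scene",(275,135)),("top",(303,175))):
    p,d=capture(n);o.append(cv2.resize(p[y:y+80,x:x+70],(400,457),interpolation=cv2.INTER_CUBIC))
cv2.imwrite('pics/c2.png',np.hstack(o)[:,:,::-1])
E
```

```text
time: 7.45
tcp_pos: [0.5836, 0.0073, 0.1557]
tool_rot: [0.139, 0.101, 0.985, 0.024]
force: [0.8, -0.2, -0.8]
gripper_width: 0.0426
grasp_force: 0.0
t 7.45 F [ 0.8 -0.2 -0.8] w 0.0426 gf 0.0 q [ 0.24  0.24 -0.33  2.04  0.14  0.6   1.19]
rot fs [ 0.003  0.003 -0.005] rows 0.0 | shift in target frame [0.059 0.001 0.045] in now frame [0.059 0.    0.045]
sim end [ 0.23  0.24 -0.33  2.04  0.14  0.6   1.19] True
```

View pics/c2.png

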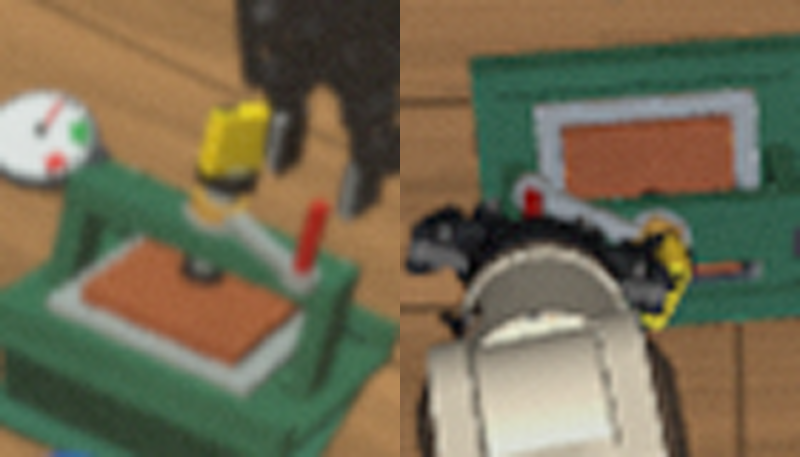

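```bash
python3 - <<'E'
from g import *
import plan as pl
s,R=pl.cur();t=s['tcp_pos']
for n,(x,y) in(("scene",(275,135)),("top",(303,175))):
    f=lambda X:np.round((np.array(proj(n,X))-[x,y]+.5)*400/70,0)
    print(n,'tcp',f(t),'fingers tips',f(t+R[:,1]*.021-R[:,2]*.009),f(t-R[:,1]*.021-R[:,2]*.009),'pin',f(pl.handle(pl.A,pl.YAW,0)),'knob',f(pl.A+.112*pl.frame(pl.YAW)[2]))
E
```

```text
scene tcp [307. 250.] fingers tips [339. 257.] [281. 218.] pin [316. 225.] knob [239. 132.]
top tcp [137. 206.] fingers tips [100. 203.] [175. 217.] pin [136. 219.] knob [268. 286.]
```

```bash
python3 - <<'E'
from g import *
import plan as pl
s,R=pl.cur();t=s['tcp_pos'];print(t)
p,d=capture('scene');u=pl.frame(pl.YAW)[2]
for (cx,cy) in((285,170),(285,150),(350,213),(345,190),(312,240),(315,210)):
    X=world('scene',d,275+cx*.175,135+cy*.175);print((cx,cy),X.round(3),'tool frame mm',((X-t)@R*1000).round(0))
E
```

```text
[0.5840381  0.00698955 0.15707262]
(285, 170) [ 0.571 -0.014  0.197] tool frame mm [ -3. -20. -42.]
(285, 150) [ 0.57  -0.014  0.212] tool frame mm [ -6. -20. -57.]
(350, 213) [0.581 0.032 0.202] tool frame mm [ -4.  28. -43.]
(345, 190) [0.58  0.028 0.217] tool frame mm [ -8.  24. -58.]
(312, 240) [0.583 0.011 0.165] tool frame mm [-1.  5. -8.]
(315, 210) [0.574 0.007 0.179] tool frame mm [  3.   0. -24.]
```

```bash
python3 - <<'E'
from g import *
import plan as pl
def pts(n,d,reg):
    m=camera_model(n);f=200/np.tan(np.radians(m['fov_y']/2));v,u=np.mgrid[0:400,0:640];c=np.stack([(u-m['cx'])/f*d,(v-m['cy'])/f*d,d],-1).reshape(-1,3)
    return (c-m['t'])@np.array(m['R'])
def hist(X,t,R,dark):
    Y=(X-t)@R*1000;k=(abs(Y[:,0])<25)&(abs(Y[:,1])<70)&(Y[:,2]>-120)&(Y[:,2]<30)&(X[:,2]>.03)&dark.ravel();Y=Y[k]
    for lo in range(-120,30,10):
        z=Y[(Y[:,2]>=lo)&(Y[:,2]<lo+10)];print(lo,len(z),z[:,1].min().round() if len(z) else '',z[:,1].max().round() if len(z) else '')
t=np.array([.23518,-.60511,.19084]);R=Ro.from_quat([.98286,.18435,-.00015,-.001]).as_matrix()
for n in('scene','top'):
    D=np.load(f'pics/{n}0.npz');dk=(D['p'].max(-1)<400);print(n,'start');hist(pts(n,D['d'],0),t,R,dk)
s,R=pl.cur();p,d=capture('scene');print('now');hist(pts('scene',d,0),s['tcp_pos'],R,(p.max(-1)<110)|((p.max(-1)-p.min(-1).astype(int))<25))
E
```

```text
scene start
-120 85 -70.0 69.0
-110 55 -70.0 70.0
-100 29 -70.0 65.0
-90 26 -59.0 56.0
-80 24 -56.0 57.0
-70 25 -56.0 56.0
-60 7 -52.0 47.0
-50 0  
-40 0  
-30 0  
-20 0  
-10 0  
0 0  
10 0  
20 0  
top start
-120 55 -69.0 69.0
-110 48 -70.0 69.0
-100 11 -57.0 63.0
-90 11 -56.0 46.0
-80 12 -58.0 45.0
-70 17 -57.0 55.0
-60 8 -53.0 49.0
-50 0  
-40 0  
-30 0  
-20 0  
-10 0  
0 0  
10 0  
20 0  
now
-120 100 -62.0 62.0
-110 73 -63.0 57.0
-100 85 -55.0 54.0
-90 36 -53.0 49.0
-80 35 -27.0 36.0
-70 33 -33.0 36.0
-60 32 -38.0 35.0
-50 16 -28.0 32.0
-40 0  
-30 0  
-20 0  
-10 3 -66.0 -60.0
0 15 -70.0 -59.0
10 50 -68.0 11.0
20 24 -69.0 14.0
```

The depth data from both cameras puts the real fingertips about 38 mm short of the reported TCP along the tool axis, both at the start pose and here. I'll measure that offset and account for it.

```bash
python3 - <<'E'
from g import *
import plan as pl
s,R=pl.cur();t=s['tcp_pos'];tot=[]
for n in('scene','top'):
    p,d=capture(n);m=camera_model(n);f=200/np.tan(np.radians(m['fov_y']/2));v,u=np.mgrid[0:400,0:640];c=np.stack([(u-m['cx'])/f*d,(v-m['cy'])/f*d,d],-1).reshape(-1,3);X=(c-m['t'])@np.array(m['R'])
    Y=(X-t)@R*1000;q=p.reshape(-1,3).astype(int);g=(q.max(1)-q.min(1)<30);k=g&(abs(Y[:,0])<25)&(abs(Y[:,1])<60)&(Y[:,2]>-75)&(Y[:,2]<-20)
    Z=Y[k];print(n,k.sum());
    for sg in(-1,1):
        z=Z[Z[:,1]*sg>0];print(sg,z[:,0].min().round(),z[:,0].max().round(),'y',z[:,1].min().round(),z[:,1].max().round(),'z tip',np.sort(z[:,2])[-6:].round(1))
E
sed -i 's/return g+R\[:,2\]\*.0187,R/return g+R[:,2]*(.0187+TOFF),R/; s/^def posed/TOFF=.036\ndef posed/' s3.py
python3 - <<'E'
from s4 import *
q0=pl.cur()[0]['joints'];print(chain(q0,[],75,True))
E
python3 go.py h 0 0 75 14
```

```text
scene 80
-1 -15.0 5.0 y -32.0 -19.0 z tip [-48.9 -48.1 -48.  -47.7 -47.4 -43.4]
1 -11.0 6.0 y 21.0 35.0 z tip [-51.2 -50.4 -47.5 -45.8 -45.2 -40.8]
top 15
-1 -13.0 -9.0 y -32.0 -20.0 z tip [-59.8 -56.6 -56.1 -54.  -47.1 -39.8]
1 -14.0 -8.0 y 24.0 36.0 z tip [-65.3 -62.7 -52.7 -49.5 -49.4 -44.6]
0 [ 0.27  0.14 -0.36  2.07  0.08  0.66  1.24] True
1 [ 0.22  0.31 -0.32  2.05  0.2   0.53  1.14] True
2 [ 0.2   0.29 -0.32  2.12  0.21  0.48  1.1 ] True
3 [ 0.2   0.28 -0.31  2.19  0.22  0.42  1.09] True
4 [ 0.29  0.08 -0.39  2.22  0.07  0.57  1.23] True
5 [ 0.42  0.02 -0.28  2.27 -0.19  0.44  1.54] True
6 [ 0.36  0.22 -0.27  2.25 -0.07  0.25  1.42] True
7 [ 0.25  0.21 -0.14  2.25 -0.18  0.25  1.04] True
8 [ 0.13  0.21 -0.01  2.26 -0.29  0.26  0.62] True
9 [ 0.01  0.21  0.12  2.26 -0.39  0.27  0.19] True
10 [-0.11  0.21  0.25  2.26 -0.49  0.28 -0.24] True
(np.float64(0.06339141730463077), array([-0.10716856,  0.20734124,  0.24604707,  2.26439748, -0.48887813,
        0.27572543, -0.24209733]))
t 7.75 F [-0.1 -0.3 -0.7] w 0.0427 gf 0.0 q [ 0.24  0.23 -0.33  2.04  0.14  0.6   1.19]
rot fs [ 0.003  0.006 -0.006] rows 0.0 | shift in target frame [0.079 0.013 0.791] in now frame [0.083 0.01  0.79 ]
sim end [ 0.21  0.31 -0.31  2.05  0.19  0.53  1.14] True
```

```bash
python3 -m pendant '[{"tx":0.04,"ty":0,"tz":0.25,"ax":0,"ay":0,"az":0,"fingers":0.5},{"tx":0.04,"ty":0,"tz":0.25,"ax":0,"ay":0,"az":0,"fingers":0.5},{"tx":0,"ty":0,"tz":0.25,"ax":0,"ay":0,"az":0,"fingers":0.5},{"tx":0,"ty":0,"tz":0,"ax":0,"ay":0,"az":0,"fingers":0.5}]'; python3 -m pendant '[{"tx":0,"ty":0,"tz":0,"ax":0,"ay":0,"az":0,"fingers":1},{"tx":0,"ty":0,"tz":0,"ax":0,"ay":0,"az":0,"fingers":1},{"tx":0,"ty":0,"tz":0,"ax":0,"ay":0,"az":0,"fingers":1},{"tx":0,"ty":0,"tz":0,"ax":0,"ay":0,"az":0,"fingers":1}]' 30; python3 go.py h 0 0 75 14; python3 - <<'E'
from h import *
o=[]
for n,(x,y) in(("scene",(275,135)),("top",(303,175))):
    p,d=capture(n);o.append(cv2.resize(p[y:y+80,x:x+70],(400,457),interpolation=cv2.INTER_CUBIC))
cv2.imwrite('pics/c3.png',np.hstack(o)[:,:,::-1])
E
```

```text
time: 8.25
tcp_pos: [0.5893, 0.0083, 0.1167]
tool_rot: [0.138, 0.101, 0.985, 0.024]
force: [0.2, 0.2, -0.7]
gripper_width: 0.0427
grasp_force: 0.0
time: 8.75
tcp_pos: [0.5905, 0.008, 0.119]
tool_rot: [0.14, 0.101, 0.985, 0.024]
force: [0.2, 0.4, -0.8]
gripper_width: 0.0114
grasp_force: 29.2
t 8.75 F [ 0.2  0.4 -0.8] w 0.0114 gf 29.2 q [ 0.21  0.3  -0.31  2.05  0.19  0.52  1.15]
rot fs [ 0.003  0.004 -0.006] rows 0.0 | shift in target frame [-0.009  0.014  0.022] in now frame [-0.009  0.014  0.022]
sim end [ 0.21  0.31 -0.31  2.05  0.19  0.53  1.14] True
```

View pics/c3.png

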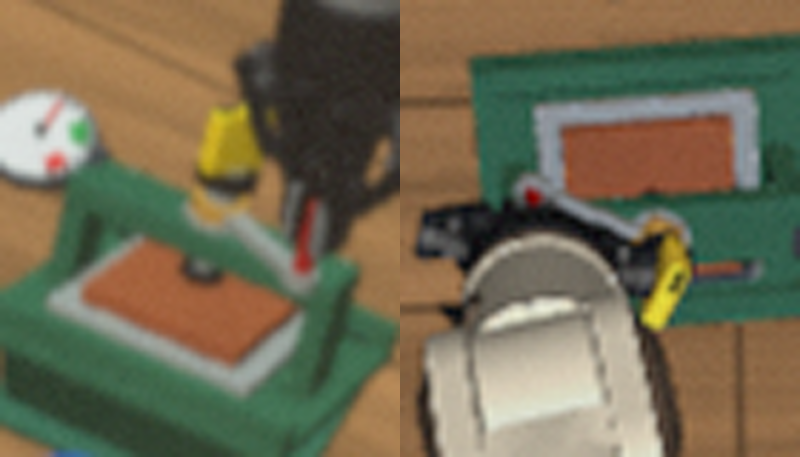

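The pin is gripped (11.4 mm, 29 N) and the fingers sit around it at (310,220) in the left crop. Next I'll work out the arc.

```bash
cat > arc.py <<'E'
import sys
from s3 import *
s,R=pl.cur();q=[float(a) for a in sys.argv[1:]]
for a,b in zip(q,q[1:]):
    d=pl.handle(pl.A,pl.YAW,b)-pl.handle(pl.A,pl.YAW,a);print(a,b,(R.T@d/.05).round(3))
E
python3 arc.py 0 .1 .2 .3 .4 .5 .6 .7 .8
```

```text
0.0 0.1 [0.153 0.034 0.034]
0.1 0.2 [0.155 0.018 0.035]
0.2 0.3 [0.156 0.002 0.037]
0.3 0.4 [ 0.155 -0.014  0.037]
0.4 0.5 [ 0.153 -0.03   0.038]
0.5 0.6 [ 0.149 -0.045  0.038]
0.6 0.7 [ 0.143 -0.06   0.038]
0.7 0.8 [ 0.136 -0.075  0.037]
```

```bash
python3 -m pendant '[{"tx":0.153,"ty":0.034,"tz":0.034,"ax":0,"ay":0,"az":0,"fingers":1},{"tx":0.155,"ty":0.018,"tz":0.035,"ax":0,"ay":0,"az":0,"fingers":1},{"tx":0.156,"ty":0.002,"tz":0.037,"ax":0,"ay":0,"az":0,"fingers":1},{"tx":0.155,"ty":-0.014,"tz":0.037,"ax":0,"ay":0,"az":0,"fingers":1}]'; python3 go.py h .4 0 75 14
```

```text
time: 9.35
tcp_pos: [0.5638, 0.0169, 0.1039]
tool_rot: [0.14, 0.101, 0.985, 0.024]
force: [3.1, -2.9, 2.1]
gripper_width: 0.0109
grasp_force: 29.8
t 9.35 F [ 3.1 -2.9  2.1] w 0.0109 gf 29.8 q [ 0.19  0.28 -0.3   2.13  0.2   0.47  1.11]
rot fs [ 0.003  0.005 -0.006] rows 0.0 | shift in target frame [-0.011  0.005  0.022] in now frame [-0.011  0.005  0.022]
sim end [ 0.18  0.29 -0.3   2.12  0.21  0.48  1.11] True
```

```bash
python3 -m pendant '[{"tx":0.153,"ty":-0.03,"tz":0.038,"ax":0,"ay":0,"az":0,"fingers":1},{"tx":0.149,"ty":-0.045,"tz":0.038,"ax":0,"ay":0,"az":0,"fingers":1},{"tx":0.143,"ty":-0.06,"tz":0.038,"ax":0,"ay":0,"az":0,"fingers":1},{"tx":0.136,"ty":-0.075,"tz":0.037,"ax":0,"ay":0,"az":0,"fingers":1},{"tx":0,"ty":0,"tz":0,"ax":0,"ay":0,"az":0,"fingers":1}]'; python3 go.py h .8 0 75 14
```

```text
time: 9.98
tcp_pos: [0.5344, 0.014, 0.0869]
tool_rot: [0.138, 0.1, 0.985, 0.025]
force: [-1.3, 4.5, 3.3]
gripper_width: 0.0111
grasp_force: 30.1
t 9.975 F [-1.3  4.5  3.3] w 0.0111 gf 30.1 q [ 0.19  0.27 -0.3   2.2   0.21  0.41  1.1 ]
rot fs [ 0.003  0.001 -0.004] rows 0.0 | shift in target frame [-0.063 -0.008  0.01 ] in now frame [-0.063 -0.008  0.01 ]
sim end [ 0.19  0.27 -0.3   2.19  0.21  0.42  1.1 ] True
```

```bash
python3 -m pendant '[{"tx":0,"ty":0,"tz":0,"ax":0,"ay":0,"az":0,"fingers":0.5},{"tx":0,"ty":0,"tz":0,"ax":0,"ay":0,"az":0,"fingers":0.5},{"tx":0.06,"ty":0,"tz":-0.5,"ax":0,"ay":0,"az":0,"fingers":0.5},{"tx":0.06,"ty":0,"tz":-0.5,"ax":0,"ay":0,"az":0,"fingers":0.5},{"tx":0.06,"ty":0,"tz":-0.5,"ax":0,"ay":0,"az":0,"fingers":0.5},{"tx":0.06,"ty":0,"tz":-0.4,"ax":0,"ay":0,"az":0,"fingers":0.5}]'; python3 go.py k 0 .075 68 5; python3 - <<'E'
from g import *
import plan as pl
def red(p,r):
    x0,y0,x1,y1=r;c=p[y0:y1,x0:x1].astype(int);m=(c[...,0]>90)&(c[...,1]<70)&(c[...,2]<70)&(c[...,0]>2.2*c[...,1]);y,x=np.nonzero(m);return x+x0,y+y0
p,d=capture('scene');x,y=red(p,(300,160,345,200));print(len(x),x.mean(),y.mean())
for q in(.6,.7,.8,.9):print(q,mom('scene',pin(pl.A,pl.YAW,q))[0])
E
```

```text
time: 10.72
tcp_pos: [0.4976, 0.0124, 0.1761]
tool_rot: [0.139, 0.102, 0.985, 0.024]
force: [0.4, -0.8, 0.0]
gripper_width: 0.0427
grasp_force: 0.0
t 10.725 F [ 0.4 -0.8  0. ] w 0.0427 gf 0.0 q [ 0.28  0.05 -0.37  2.2   0.04  0.62  1.25]
rot fs [-0.046 -0.14   0.109] rows 1.0 | shift in target frame [-0.979 -1.306  0.13 ] in now frame [-0.838 -1.405  0.062]
sim end [ 0.38  0.03 -0.24  2.27 -0.19  0.42  1.54] True
31 338.80645161290323 170.70967741935485
0.6 [337.90236779 172.6777378 ]
0.7 [338.5531068  171.77999214]
0.8 [338.96029812 170.81146408]
0.9 [339.12314278 169.78279708]
```

```bash
python3 -m pendant '[{"tx":0,"ty":0,"tz":-0.1,"ax":-0.023,"ay":-0.07,"az":0.055,"fingers":0.5},{"tx":0,"ty":0,"tz":-0.1,"ax":-0.023,"ay":-0.07,"az":0.055,"fingers":0.5},{"tx":-0.5,"ty":-0.65,"tz":0,"ax":0,"ay":0,"az":0,"fingers":0.5},{"tx":-0.48,"ty":-0.65,"tz":0,"ax":0,"ay":0,"az":0,"fingers":0.5},{"tx":0,"ty":0,"tz":0.1,"ax":0,"ay":0,"az":0,"fingers":0.5},{"tx":0,"ty":0,"tz":0,"ax":0,"ay":0,"az":0,"fingers":0.5}]'; python3 go.py k 0 0 68 5
```

```text
time: 11.52
tcp_pos: [0.5204, -0.064, 0.1881]
tool_rot: [0.21, 0.156, 0.964, 0.048]
force: [-0.4, 0.6, -0.2]
gripper_width: 0.0427
grasp_force: 0.0
t 11.525 F [-0.4  0.6 -0.2] w 0.0427 gf 0.0 q [ 0.36  0.01 -0.23  2.26 -0.19  0.45  1.54]
rot fs [ 0.001 -0.001 -0.001] rows 0.0 | shift in target frame [-0.123  0.023  1.69 ] in now frame [-0.125  0.022  1.69 ]
sim end [ 0.32  0.21 -0.22  2.25 -0.11  0.25  1.46] True
```

```bash
python3 -m pendant '[{"tx":-0.04,"ty":0.01,"tz":0.45,"ax":0,"ay":0,"az":0,"fingers":0.5},{"tx":-0.04,"ty":0.01,"tz":0.45,"ax":0,"ay":0,"az":0,"fingers":0.5},{"tx":-0.04,"ty":0,"tz":0.45,"ax":0,"ay":0,"az":0,"fingers":0.5},{"tx":0,"ty":0,"tz":0.25,"ax":0,"ay":0,"az":0,"fingers":0.5},{"tx":0,"ty":0,"tz":0,"ax":0,"ay":0,"az":0,"fingers":0.5}]' 20; python3 -m pendant '[{"tx":0,"ty":0,"tz":0,"ax":0,"ay":0,"az":0,"fingers":1},{"tx":0,"ty":0,"tz":0,"ax":0,"ay":0,"az":0,"fingers":1},{"tx":0,"ty":0,"tz":0,"ax":0,"ay":0,"az":0,"fingers":1},{"tx":0,"ty":0,"tz":0,"ax":0,"ay":0,"az":0,"fingers":1}]' 20; python3 go.py k 0 0 68 5;  python3 - <<'E'
from h import *
o=[]
for n,(x,y) in(("scene",(265,135)),("top",(320,175))):
    p,d=capture(n);o.append(cv2.resize(p[y:y+80,x:x+75],(400,427),interpolation=cv2.INTER_CUBIC))
cv2.imwrite('pics/c4.png',np.hstack(o)[:,:,::-1])
E
```

```text
time: 12.15
tcp_pos: [0.5598, -0.062, 0.1184]
tool_rot: [0.21, 0.155, 0.964, 0.049]
force: [0.4, -0.7, -0.3]
gripper_width: 0.0427
grasp_force: 0.0
time: 12.65
tcp_pos: [0.561, -0.0645, 0.1206]
tool_rot: [0.213, 0.157, 0.963, 0.048]
force: [-4.5, -5.5, 4.9]
gripper_width: 0.0127
grasp_force: 24.9
t 12.65 F [-4.5 -5.5  4.9] w 0.0127 gf 24.9 q [ 0.32  0.2  -0.22  2.25 -0.12  0.27  1.47]
rot fs [-0.     0.003 -0.001] rows 0.0 | shift in target frame [0.05  0.017 0.124] in now frame [0.05  0.017 0.124]
sim end [ 0.31  0.21 -0.21  2.25 -0.11  0.25  1.47] True
```

View pics/c4.png

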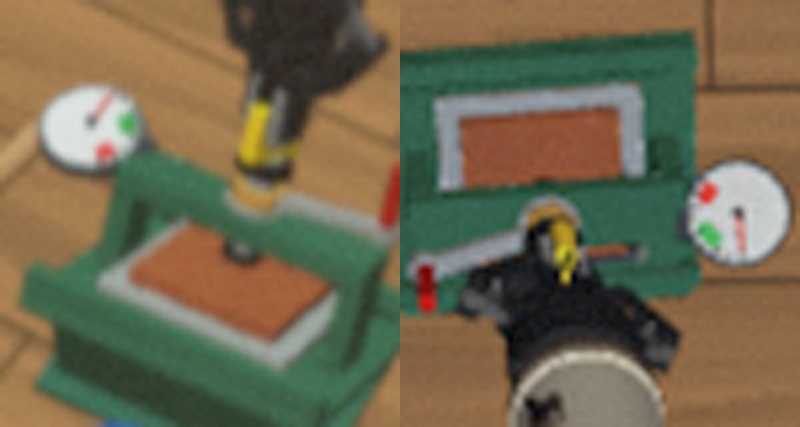

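The knob is gripped: yellow bar between the fingers at about (258,135) left, lever swung to (425,280) right, needle at rest at (740,230). Next I need a needle reader.

```bash
cat > needle.py <<'E'
from h import *
YAW=.0627;N={'scene':(270,145,300,176),'top':(372,202,396,226)}
def ctr(n,p,lim=150):
    x0,y0,x1,y1=N[n];c=p[y0:y1,x0:x1].astype(int);m=((c.max(-1)-c.min(-1)<40)&(c.min(-1)>lim)).astype(np.uint8)
    _,l,st,ce=cv2.connectedComponentsWithStats(m);i=1+st[1:,4].argmax();pts=np.argwhere(l==i)[:,::-1].astype(np.float32)
    h=cv2.convexHull(pts);M=cv2.moments(h);return M['m10']/M['m00']+x0,M['m01']/M['m00']+y0
if __name__=='__main__':
    S={n:capture(n)[0] for n in N};C,e=tri(*[ctr(n,S[n]) for n in('scene','top')])
    th=np.arange(-.4,3.6,.05);o={}
    for n in N:
        acc=0
        for r in np.arange(.006,.0165,.0015):
            a=YAW+np.pi-th;P=[proj(n,C+r*np.array([np.cos(t),np.sin(t),0])) for t in a]
            m=np.array(P,np.float32);im=S[n].astype(np.float32);s=cv2.remap(im,m[:,0].copy().reshape(1,-1),m[:,1].copy().reshape(1,-1),cv2.INTER_LINEAR)[0]
            acc=acc+s[:,0]-np.maximum(s[:,1],s[:,2])
        w=np.clip(acc-.6*acc.max(),0,None);o[n]=round(float((w*th).sum()/w.sum()),2),round(float(acc.max()))
    print('centre',C.round(4),'needle',o)
E
python3 needle.py
```

```text
centre [ 0.5709 -0.1778  0.1217] needle {'scene': (-0.07, 218), 'top': (0.15, 372)}
```

```bash
python3 -m pendant '[{"tx":0,"ty":0,"tz":0,"ax":0,"ay":0,"az":0.1,"fingers":1},{"tx":0,"ty":0,"tz":0,"ax":0,"ay":0,"az":0.1,"fingers":1},{"tx":0,"ty":0,"tz":0,"ax":0,"ay":0,"az":0.1,"fingers":1},{"tx":0,"ty":0,"tz":0,"ax":0,"ay":0,"az":0.1,"fingers":1}]'; python3 needle.py;python3 go.py k 0 0 44 5
```

```text
time: 13.35
tcp_pos: [0.5604, -0.0658, 0.1202]
tool_rot: [0.198, 0.356, 0.909, 0.091]
force: [-2.5, -10.3, -1.4]
gripper_width: 0.0128
grasp_force: 40.7
centre [ 0.5708 -0.1779  0.1218] needle {'scene': (-0.07, 224), 'top': (0.15, 367)}
t 13.45 F [-4.8 -8.   2.7] w 0.0128 gf 41.2 q [ 0.23  0.2  -0.11  2.25 -0.2   0.27  1.13]
rot fs [-0.     0.003 -0.005] rows 0.0 | shift in target frame [0.062 0.024 0.122] in now frame [0.062 0.024 0.122]
sim end [ 0.22  0.21 -0.12  2.25 -0.2   0.26  1.13] True
```

```bash
python3 -m pendant '[{"tx":0,"ty":-0.03,"tz":0,"ax":0,"ay":0,"az":0.1,"fingers":1},{"tx":0,"ty":-0.02,"tz":0,"ax":0,"ay":0,"az":0.1,"fingers":1},{"tx":0,"ty":0,"tz":0,"ax":0,"ay":0,"az":0.1,"fingers":1},{"tx":0,"ty":0,"tz":0,"ax":0,"ay":0,"az":0.1,"fingers":1},{"tx":0,"ty":0,"tz":0,"ax":0,"ay":0,"az":0.1,"fingers":1}]'; python3 needle.py;python3 go.py k 0 0 14 5
```

```text
time: 14.08
tcp_pos: [0.5589, -0.0668, 0.1194]
tool_rot: [0.167, 0.579, 0.786, 0.139]
force: [-5.5, -7.5, 3.3]
gripper_width: 0.0127
grasp_force: 51.2
centre [ 0.5709 -0.1779  0.1218] needle {'scene': (-0.08, 219), 'top': (0.16, 360)}
t 14.175 F [-4.1 -6.   3. ] w 0.0129 gf 51.3 q [ 0.12  0.19  0.01  2.26 -0.3   0.27  0.71]
rot fs [ 0.002  0.002 -0.004] rows 0.0 | shift in target frame [0.076 0.03  0.121] in now frame [0.076 0.029 0.121]
sim end [ 0.11  0.21  0.01  2.26 -0.3   0.26  0.7 ] True
```

```bash
python3 -m pendant '[{"tx":-0.02,"ty":-0.02,"tz":0,"ax":0,"ay":0,"az":0.1,"fingers":1},{"tx":0,"ty":-0.02,"tz":0,"ax":0,"ay":0,"az":0.1,"fingers":1},{"tx":0,"ty":0,"tz":0,"ax":0,"ay":0,"az":0.1,"fingers":1},{"tx":0,"ty":0,"tz":0,"ax":0,"ay":0,"az":0.1,"fingers":1},{"tx":0,"ty":0,"tz":0,"ax":0,"ay":0,"az":0.1,"fingers":1}]'; python3 needle.py;python3 go.py k 0 0 -16 5
```

```text
time: 14.8
tcp_pos: [0.5571, -0.067, 0.1184]
tool_rot: [0.125, 0.762, 0.61, 0.178]
force: [-6.1, -3.5, 3.9]
gripper_width: 0.013
grasp_force: 51.1
centre [ 0.5711 -0.1777  0.1218] needle {'scene': (-0.08, 214), 'top': (0.14, 369)}
t 14.9 F [-5.7 -2.8  2.4] w 0.013 gf 51.1 q [ 0.01  0.19  0.13  2.27 -0.4   0.28  0.28]
rot fs [ 0.002 -0.    -0.003] rows 0.0 | shift in target frame [0.092 0.027 0.119] in now frame [0.092 0.026 0.119]
sim end [-0.    0.21  0.13  2.26 -0.4   0.27  0.27] True
```

```bash
python3 -m pendant '[{"tx":0,"ty":-0.03,"tz":0,"ax":0,"ay":0,"az":0.1,"fingers":1},{"tx":0,"ty":-0.02,"tz":0,"ax":0,"ay":0,"az":0.1,"fingers":1},{"tx":0,"ty":0,"tz":0,"ax":0,"ay":0,"az":0.1,"fingers":1},{"tx":0,"ty":0,"tz":0,"ax":0,"ay":0,"az":0.1,"fingers":1}]'; python3 needle.py;python3 go.py k 0 0 -40 5;  python3 - <<'E'
from h import *
o=[]
for n,(x,y) in(("scene",(265,135)),("top",(320,175))):
    p,d=capture(n);o.append(cv2.resize(p[y:y+80,x:x+75],(400,427),interpolation=cv2.INTER_CUBIC))
cv2.imwrite('pics/c5.png',np.hstack(o)[:,:,::-1])
E
```

```text
time: 15.4
tcp_pos: [0.5558, -0.0664, 0.1177]
tool_rot: [0.086, 0.872, 0.438, 0.2]
force: [-1.9, -2.3, 0.4]
gripper_width: 0.0127
grasp_force: 41.8
centre [ 0.5709 -0.1777  0.122 ] needle {'scene': (-0.08, 226), 'top': (0.15, 373)}
t 15.5 F [-3.7 -2.9  1.4] w 0.0127 gf 42.0 q [-0.08  0.19  0.23  2.27 -0.47  0.28 -0.07]
rot fs [ 0.003 -0.001 -0.001] rows 0.0 | shift in target frame [0.103 0.019 0.117] in now frame [0.102 0.019 0.117]
sim end [-0.09  0.21  0.23  2.26 -0.47  0.27 -0.08] True
```

View pics/c5.png

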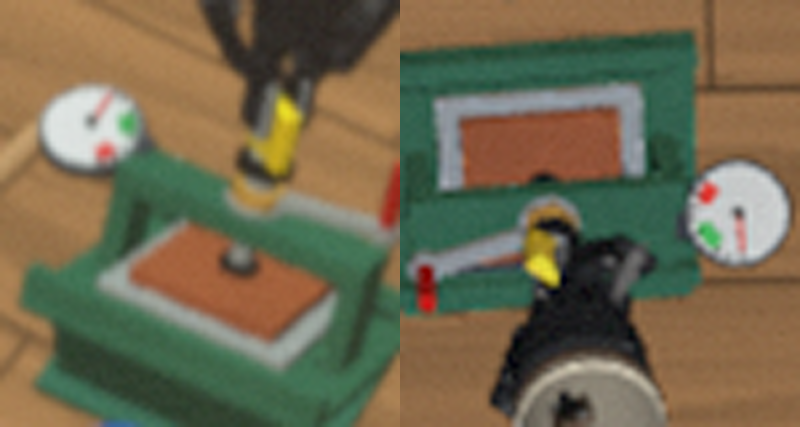

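The knob has turned about 108° and the foot has come down to (238,262) in the left crop. The needle is still at rest, so I'll continue in smaller steps.

```bash
python3 -m pendant '[{"tx":0,"ty":-0.02,"tz":0,"ax":0,"ay":0,"az":0.1,"fingers":1},{"tx":0,"ty":0,"tz":0,"ax":0,"ay":0,"az":0.1,"fingers":1},{"tx":0,"ty":0,"tz":0,"ax":0,"ay":0,"az":0.1,"fingers":1},{"tx":0,"ty":0,"tz":0,"ax":0,"ay":0,"az":0,"fingers":1}]'; python3 needle.py;python3 go.py k 0 0 -58 5
```

```text
time: 16.1
tcp_pos: [0.555, -0.0655, 0.1172]
tool_rot: [0.054, 0.929, 0.299, 0.211]
force: [-4.0, -4.1, 4.7]
gripper_width: 0.0128
grasp_force: 33.1
centre [ 0.5709 -0.1778  0.1218] needle {'scene': (-0.09, 215), 'top': (0.14, 371)}
t 16.2 F [-3.9 -3.5  4.3] w 0.0126 gf 33.1 q [-0.15  0.19  0.3   2.28 -0.52  0.28 -0.34]
rot fs [ 0.001 -0.002  0.003] rows 0.0 | shift in target frame [0.108 0.011 0.114] in now frame [0.108 0.011 0.114]
sim end [-0.15  0.21  0.3   2.27 -0.53  0.28 -0.35] True
```

```bash
python3 -m pendant '[{"tx":0,"ty":-0.01,"tz":0,"ax":0,"ay":0,"az":0.1,"fingers":1},{"tx":0,"ty":0,"tz":0,"ax":0,"ay":0,"az":0.1,"fingers":1},{"tx":0,"ty":0,"tz":0,"ax":0,"ay":0,"az":0.1,"fingers":1},{"tx":0,"ty":0,"tz":0,"ax":0,"ay":0,"az":0,"fingers":1}]'; python3 needle.py;python3 go.py k 0 0 -76 5
```

```text
time: 16.7
tcp_pos: [0.5545, -0.0644, 0.1169]
tool_rot: [0.02, 0.964, 0.151, 0.216]
force: [-4.0, -2.6, 5.3]
gripper_width: 0.0127
grasp_force: 22.2
centre [ 0.5709 -0.1778  0.1219] needle {'scene': (0.21, 229), 'top': (0.53, 377)}
t 16.8 F [-5.1 -2.4  5.9] w 0.013 gf 22.2 q [-0.22  0.2   0.37  2.28 -0.57  0.29 -0.6 ]
rot fs [-0.    -0.002  0.004] rows 0.0 | shift in target frame [0.112 0.001 0.111] in now frame [0.112 0.002 0.111]
sim end [-0.22  0.21  0.37  2.27 -0.58  0.29 -0.61] True
```

```bash
python3 -m pendant '[{"tx":0,"ty":0,"tz":0,"ax":0,"ay":0,"az":0.08,"fingers":1},{"tx":0,"ty":0,"tz":0,"ax":0,"ay":0,"az":0.08,"fingers":1},{"tx":0,"ty":0,"tz":0,"ax":0,"ay":0,"az":0.08,"fingers":1},{"tx":0,"ty":0,"tz":0,"ax":0,"ay":0,"az":0.08,"fingers":1},{"tx":0,"ty":0,"tz":0,"ax":0,"ay":0,"az":0,"fingers":1}]'; python3 needle.py;python3 go.py k 0 0 -95 5
```

```text
time: 17.42
tcp_pos: [0.5543, -0.063, 0.1167]
tool_rot: [-0.017, 0.976, -0.011, 0.216]
force: [-3.6, 0.7, 6.2]
gripper_width: 0.0127
grasp_force: 19.7
centre [ 0.5709 -0.1777  0.122 ] needle {'scene': (0.72, 186), 'top': (0.99, 388)}
t 17.525 F [-4.1  1.   5.2] w 0.0127 gf 19.7 q [-0.29  0.2   0.45  2.28 -0.63  0.3  -0.89]
rot fs [-0.003 -0.001  0.002] rows 0.0 | shift in target frame [ 0.112 -0.008  0.109] in now frame [ 0.112 -0.007  0.109]
sim end [-0.29  0.22  0.45  2.27 -0.64  0.3  -0.89] True
```

```bash
python3 -m pendant '[{"tx":0,"ty":0,"tz":0,"ax":0,"ay":0,"az":0.05,"fingers":1},{"tx":0,"ty":0,"tz":0,"ax":0,"ay":0,"az":0.05,"fingers":1},{"tx":0,"ty":0,"tz":0,"ax":0,"ay":0,"az":0,"fingers":1},{"tx":0,"ty":0,"tz":0,"ax":0,"ay":0,"az":0,"fingers":1},{"tx":0,"ty":0,"tz":0,"ax":0,"ay":0,"az":0,"fingers":1}]'; python3 needle.py; python3 -m pendant '[{"tx":0,"ty":0,"tz":0,"ax":0,"ay":0,"az":0,"fingers":0.5},{"tx":0,"ty":0,"tz":0,"ax":0,"ay":0,"az":0,"fingers":0.5},{"tx":0,"ty":0,"tz":0,"ax":0,"ay":0,"az":0,"fingers":0.5},{"tx":0,"ty":0,"tz":-0.5,"ax":0,"ay":0,"az":0,"fingers":0.5},{"tx":0,"ty":0,"tz":-0.5,"ax":0,"ay":0,"az":0,"fingers":0.5},{"tx":0,"ty":0,"tz":-0.5,"ax":0,"ay":0,"az":0,"fingers":0.5}]'; python3 needle.py;python3 go.py h .8 0.075 -100 14;  python3 - <<'E'
from h import *
o=[]
for n,(x,y) in(("scene",(265,135)),("top",(320,175))):
    p,d=capture(n);o.append(cv2.resize(p[y:y+80,x:x+75],(400,427),interpolation=cv2.INTER_CUBIC))
cv2.imwrite('pics/c6.png',np.hstack(o)[:,:,::-1])
E
```

```text
time: 18.15
tcp_pos: [0.5543, -0.0626, 0.1167]
tool_rot: [-0.029, 0.974, -0.062, 0.215]
force: [-2.7, 1.7, 5.6]
gripper_width: 0.0126
grasp_force: 20.7
centre [ 0.5709 -0.1777  0.1223] needle {'scene': (0.83, 131), 'top': (1.14, 451)}
time: 19.0
tcp_pos: [0.5222, -0.0669, 0.1849]
tool_rot: [-0.028, 0.974, -0.064, 0.215]
force: [0.6, 0.0, 0.9]
gripper_width: 0.0428
grasp_force: 0.0
centre [ 0.5711 -0.1778  0.1222] needle {'scene': (0.81, 135), 'top': (1.13, 444)}
t 19.1 F [ 0.5 -0.3  0.1] w 0.043 gf 0.0 q [-0.52 -0.02  0.67  2.29 -0.19  0.44 -1.4 ]
rot fs [-0.03  -0.153 -0.019] rows 0.9 | shift in target frame [-0.818 -1.453  0.564] in now frame [-0.93  -1.419  0.469]
sim end [-0.65  0.08  0.6   2.24 -0.08  0.56 -1.67] True
```

View pics/c6.png

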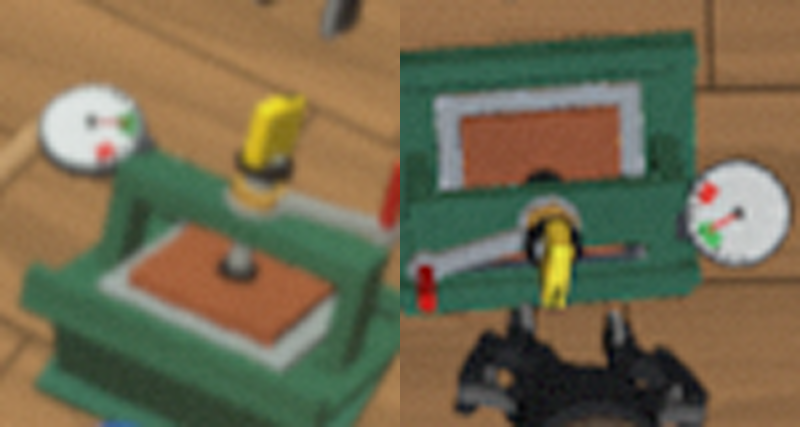

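The needle stands in the middle of the green: (115,123) in scene and (715,228) in top, with the gripper clear. Now back to the pin.

```bash
python3 -m pendant '[{"tx":0,"ty":0,"tz":0,"ax":-0.03,"ay":-0.153,"az":-0.019,"fingers":0.5},{"tx":-0.4,"ty":-0.75,"tz":0,"ax":0,"ay":0,"az":0,"fingers":0.5},{"tx":-0.4,"ty":-0.7,"tz":0,"ax":0,"ay":0,"az":0,"fingers":0.5},{"tx":0,"ty":0,"tz":0.5,"ax":0,"ay":0,"az":0,"fingers":0.5},{"tx":0,"ty":0,"tz":0,"ax":0,"ay":0,"az":0,"fingers":0.5}]'; python3 go.py h .81 0 -100 14; python3 - <<'E'
from s3 import *
q=pl.cur()[0]['joints']
for a in(.81,.4,0):q,_,ok=seg(q,*posed('h',a,0,-100,14));print(q.round(2),ok)
E
```

```text
time: 19.82
tcp_pos: [0.4972, 0.0105, 0.1507]
tool_rot: [-0.015, 0.989, -0.055, 0.134]
force: [0.0, 0.1, -0.1]
gripper_width: 0.0427
grasp_force: 0.0
t 19.825 F [ 0.   0.1 -0.1] w 0.0427 gf 0.0 q [-0.65  0.08  0.6   2.24 -0.08  0.57 -1.68]
rot fs [0.004 0.009 0.   ] rows 0.1 | shift in target frame [ 0.404 -0.065  1.447] in now frame [ 0.418 -0.07   1.443]
sim end [-0.54  0.29  0.52  2.22 -0.36  0.42 -1.42] True
[-0.54  0.29  0.52  2.22 -0.36  0.42 -1.42] True
[-0.55  0.3   0.54  2.14 -0.35  0.48 -1.45] True
[-0.52  0.32  0.54  2.07 -0.35  0.53 -1.43] True
```

```bash
python3 -m pendant '[{"tx":0.13,"ty":-0.02,"tz":0.48,"ax":0,"ay":0,"az":0,"fingers":0.5},{"tx":0.13,"ty":-0.02,"tz":0.48,"ax":0,"ay":0,"az":0,"fingers":0.5},{"tx":0.14,"ty":-0.02,"tz":0.47,"ax":0,"ay":0,"az":0,"fingers":0.5},{"tx":0,"ty":0,"tz":0,"ax":0,"ay":0,"az":0,"fingers":0.5}]'; python3 -m pendant '[{"tx":0,"ty":0,"tz":0,"ax":0,"ay":0,"az":0,"fingers":1},{"tx":0,"ty":0,"tz":0,"ax":0,"ay":0,"az":0,"fingers":1},{"tx":0,"ty":0,"tz":0,"ax":0,"ay":0,"az":0,"fingers":1},{"tx":0,"ty":0,"tz":0,"ax":0,"ay":0,"az":0,"fingers":1}]' 30; python3 go.py h .81 0 -100 14;python3 arc.py .8 .7 .6 .5 .4 .3 .2 .1 0 -.05
```

```text
time: 20.32
tcp_pos: [0.5373, 0.0112, 0.0886]
tool_rot: [-0.015, 0.989, -0.057, 0.134]
force: [-0.3, 0.4, 0.1]
gripper_width: 0.0426
grasp_force: 0.0
time: 20.82
tcp_pos: [0.5379, 0.0128, 0.0907]
tool_rot: [-0.016, 0.989, -0.056, 0.136]
force: [-3.6, 1.1, 6.9]
gripper_width: 0.0106
grasp_force: 29.9
t 20.825 F [-3.6  1.1  6.9] w 0.0106 gf 29.9 q [-0.53  0.28  0.52  2.21 -0.34  0.43 -1.44]
rot fs [ 0.     0.004 -0.   ] rows 0.0 | shift in target frame [-0.042  0.009  0.069] in now frame [-0.042  0.009  0.069]
sim end [-0.53  0.28  0.51  2.22 -0.35  0.42 -1.43] True
0.8 0.7 [ 0.143 -0.062 -0.038]
0.7 0.6 [ 0.148 -0.047 -0.039]
0.6 0.5 [ 0.152 -0.031 -0.039]
0.5 0.4 [ 0.154 -0.015 -0.039]
0.4 0.3 [ 0.155  0.001 -0.039]
0.3 0.2 [ 0.155  0.017 -0.038]
0.2 0.1 [ 0.152  0.032 -0.037]
0.1 0.0 [ 0.149  0.048 -0.035]
0.0 -0.05 [ 0.072  0.03  -0.017]
```

```bash
python3 -m pendant '[{"tx":0.143,"ty":-0.062,"tz":-0.06,"ax":0,"ay":0,"az":0,"fingers":1},{"tx":0.148,"ty":-0.047,"tz":-0.045,"ax":0,"ay":0,"az":0,"fingers":1},{"tx":0.152,"ty":-0.031,"tz":-0.039,"ax":0,"ay":0,"az":0,"fingers":1},{"tx":0.154,"ty":-0.015,"tz":-0.039,"ax":0,"ay":0,"az":0,"fingers":1},{"tx":0.155,"ty":0,"tz":-0.039,"ax":0,"ay":0,"az":0,"fingers":1},{"tx":0.155,"ty":0.017,"tz":-0.038,"ax":0,"ay":0,"az":0,"fingers":1},{"tx":0.152,"ty":0.032,"tz":-0.037,"ax":0,"ay":0,"az":0,"fingers":1}]'; python3 go.py h .1 0 -100 14; python3 needle.py
```

```text
time: 21.7
tcp_pos: [0.5848, 0.0114, 0.1182]
tool_rot: [-0.016, 0.989, -0.056, 0.135]
force: [2.5, -0.5, -17.1]
gripper_width: 0.0111
grasp_force: 28.9
t 21.7 F [  2.5  -0.5 -17.1] w 0.0111 gf 28.9 q [-0.52  0.31  0.53  2.08 -0.33  0.54 -1.45]
rot fs [ 0.002  0.006 -0.   ] rows 0.0 | shift in target frame [-0.016 -0.007  0.072] in now frame [-0.016 -0.007  0.072]
sim end [-0.52  0.32  0.53  2.09 -0.34  0.52 -1.45] True
centre [ 0.571  -0.1778  0.1221] needle {'scene': (0.83, 133), 'top': (1.14, 436)}
```

```bash
python3 -m pendant '[{"tx":0.1,"ty":0.03,"tz":-0.022,"ax":0,"ay":0,"az":0,"fingers":1},{"tx":0.05,"ty":0.018,"tz":-0.013,"ax":0,"ay":0,"az":0,"fingers":1},{"tx":0,"ty":0,"tz":0,"ax":0,"ay":0,"az":0,"fingers":1}]'; python3 go.py h 0 0 -100 14; python3 -m pendant '[{"tx":0.08,"ty":0.03,"tz":-0.02,"ax":0,"ay":0,"az":0,"fingers":1},{"tx":0,"ty":0,"tz":0,"ax":0,"ay":0,"az":0,"fingers":1}]'; python3 go.py h 0 0 -100 14;python3 needle.py
```

```text
time: 22.18
tcp_pos: [0.5918, 0.0082, 0.1222]
tool_rot: [-0.016, 0.989, -0.056, 0.136]
force: [3.3, 0.7, -18.6]
gripper_width: 0.0108
grasp_force: 28.9
t 22.175 F [  3.3   0.7 -18.6] w 0.0108 gf 28.9 q [-0.51  0.32  0.53  2.06 -0.33  0.55 -1.45]
rot fs [ 0.001  0.004 -0.   ] rows 0.0 | shift in target frame [-0.032 -0.004  0.077] in now frame [-0.031 -0.004  0.077]
sim end [-0.51  0.32  0.53  2.07 -0.34  0.53 -1.44] True
time: 22.42
tcp_pos: [0.5941, 0.0069, 0.1236]
tool_rot: [-0.016, 0.989, -0.055, 0.135]
force: [2.1, 3.7, -20.6]
gripper_width: 0.0112
grasp_force: 29.0
t 22.425 F [  2.1   3.7 -20.6] w 0.0112 gf 29.0 q [-0.51  0.32  0.53  2.05 -0.33  0.56 -1.44]
rot fs [0.001 0.006 0.   ] rows 0.0 | shift in target frame [-0.086 -0.023  0.09 ] in now frame [-0.085 -0.023  0.091]
sim end [-0.51  0.32  0.53  2.07 -0.34  0.53 -1.44] True
centre [ 0.571  -0.1778  0.1221] needle {'scene': (0.82, 134), 'top': (1.14, 440)}
```

```bash
python3 -m pendant '[{"tx":0.08,"ty":0.03,"tz":0.06,"ax":0,"ay":0,"az":0,"fingers":1},{"tx":0.05,"ty":0.02,"tz":0,"ax":0,"ay":0,"az":0,"fingers":1},{"tx":0,"ty":0,"tz":0,"ax":0,"ay":0,"az":0,"fingers":1}]'; python3 go.py h 0 0 -100 14;python3 - <<'E'
from g import *
import plan as pl
o=[];S=np.load('pics/scene0.npz')['p']
a=S[160:195,290:345]
p,d=capture('scene');b=p[160:195,290:345]
cv2.imwrite('pics/c7.png',np.hstack([cv2.resize(i,(400,255),interpolation=cv2.INTER_CUBIC) for i in(a,b)])[:,:,::-1])
E
```

```text
time: 22.9
tcp_pos: [0.5971, 0.007, 0.1226]
tool_rot: [-0.019, 0.99, -0.055, 0.132]
force: [-19.2, 10.4, 4.4]
gripper_width: 0.011
grasp_force: 30.3
t 22.9 F [-19.2  10.4   4.4] w 0.011 gf 30.3 q [-0.5   0.33  0.53  2.04 -0.34  0.57 -1.43]
rot fs [-0.004  0.013  0.001] rows 0.1 | shift in target frame [-0.138 -0.016  0.055] in now frame [-0.138 -0.016  0.057]
sim end [-0.51  0.32  0.53  2.07 -0.34  0.53 -1.44] True
```

View pics/c7.png

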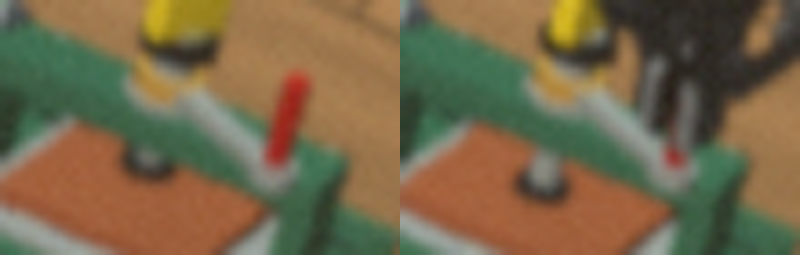

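The lever end at (272,178) on the right matches its tight position at (270,180) on the left, and about 20 N shows it is on the stop. Now release and retreat.

```bash
python3 -m pendant '[{"tx":0,"ty":0,"tz":0,"ax":0,"ay":0,"az":0,"fingers":0.5},{"tx":0,"ty":0,"tz":0,"ax":0,"ay":0,"az":0,"fingers":0.5},{"tx":0,"ty":0,"tz":0,"ax":0,"ay":0,"az":0,"fingers":0.5},{"tx":-0.1,"ty":0,"tz":-0.5,"ax":0,"ay":0,"az":0,"fingers":0.5},{"tx":-0.1,"ty":0,"tz":-0.5,"ax":0,"ay":0,"az":0,"fingers":0.5},{"tx":-0.1,"ty":0,"tz":-0.6,"ax":0,"ay":0,"az":0,"fingers":0.5},{"tx":-0.5,"ty":0,"tz":-0.6,"ax":0,"ay":0,"az":0,"fingers":0.5},{"tx":-0.7,"ty":0,"tz":-0.5,"ax":0,"ay":0,"az":0,"fingers":0.5},{"tx":-0.7,"ty":0,"tz":-0.3,"ax":0,"ay":0,"az":0,"fingers":0.5},{"tx":0,"ty":0,"tz":0,"ax":0,"ay":0,"az":0,"fingers":0.5}]'; python3 needle.py; python3 - <<'E'
from g import *
import plan as pl
def red(p,r):
    x0,y0,x1,y1=r;c=p[y0:y1,x0:x1].astype(int);m=(c[...,0]>90)&(c[...,1]<70)&(c[...,2]<70)&(c[...,0]>2.2*c[...,1]);y,x=np.nonzero(m);return x+x0,y+y0
for n,r in(('scene',(322,160,345,186)),('top',(318,204,332,220))):
    p,_=capture(n)
    for P in(np.load(f'pics/{n}0.npz')['p'],p):
        x,y=red(P,r);print(n,len(x),x.mean(),y.mean())
    for q in(0,.1):print(q,mom(n,pin(pl.A,pl.YAW,q))[0])
    cv2.imwrite(f'pics/end_{n}.png',p[:,:,::-1])
s=observe();print(s['force'],s['tcp_pos'])
E
```

```text
time: 24.2
tcp_pos: [0.4549, 0.0133, 0.2389]
tool_rot: [-0.018, 0.989, -0.056, 0.137]
force: [0.4, -0.8, 0.5]
gripper_width: 0.0429
grasp_force: 0.0
centre [ 0.5709 -0.1777  0.1221] needle {'scene': (0.81, 138), 'top': (1.14, 444)}
scene 29 328.9310344827586 175.89655172413794
scene 32 328.96875 175.9375
0 [329.26198135 176.05664774]
0.1 [331.20824042 175.77164882]
top 23 325.95652173913044 212.0
top 23 325.95652173913044 212.0
0 [326.276193   211.84630334]
0.1 [325.28247011 213.92237388]
[-0.05992826  0.12471082 -0.01783992] [0.45700759 0.01258086 0.23833715]
```

The pin is back in exactly its original tight position, the needle is still in the green, and the gripper is clear.

```bash
python3 -c "
from plant import finish_job
print(finish_job())"
```

```text
the job is handed in; nothing more can be done
None
```

The job is handed in: the lock nut is back on its tight stop, the needle reads about 0.95 rad (in the green band) with the foot on the tile, and the gripper is clear; no verdict came back.

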